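Hang a rinsed bottle upside down on the drying rack

TASK

Take the rinsed amber bottle that lies on the sloping draining board, turn it upside down and hang it on the free peg of the grey drying rack. It is glass: lower it gently, keep hold of it until it is fully home with the inside of its bottom resting on the peg's tip, then let go and leave it hanging straight. Leave the two bottles already on the rack, the ointment jar and the mortar where they are.

Things in the scene. Friction and masses are not known exactly. Their poses are not given: they have to be found in the camera images.
- bottle_center (a point): the rinsed empty amber glass bottle, 52 mm across and 112 mm tall, 0.11 to 0.16 kg. Barrel up to 70 mm from the base, then a shoulder to a neck 27 mm across (lip 30 mm) with a 19 mm bore. This point is on its axis, 56 mm from base and mouth; z points to the mouth. At the start it lies loose in a groove of the board, mouth downhill (z 8 deg below level), its axis 28 mm above the board's surface
- bottle_base: the solid glass bottom of the same bottle, a disc 52 mm across and 5 mm thick; origin at the centre of its underside, on the bottle's axis; z points to the mouth, 112 mm away. Its inner face, 107 mm in from the mouth, rests on the peg's tip when the bottle is fully home
- peg: the free peg, in any of the rack's three places: a rigid white upright rod, 11 mm thick with a round end, in a black rubber collar (32 mm across, top 20 mm above the worktop). The rod is pushed into its tight socket to a different depth each time, so its tip stands anywhere from 132 to 158 mm above the worktop. Origin on the rod's axis at the collar's foot, 8 mm above the worktop; z up
- rack: fixed grey drip tray of the drying rack, 140 mm (x) by 390 mm (y), rim 22 mm high, with three pegs in a row along its y axis, 130 mm apart, the middle one at its centre. Origin at the centre of its underside, x away from the robot, z up. The two other pegs carry bottles; in front of and behind the row (-x and +x) the space is free
- board: fixed white draining board, 200 mm by 200 mm, 5 mm thick, that slopes 8 deg down along its y axis, with ribs 5 mm high and 24 mm apart running along y and a rim 9 mm high round all sides but the uphill one. Origin on the worktop under its centre, z up; its upper surface lies 30 mm above the origin there
- hung_b_center (a point): bystander: an empty amber glass bottle, 52 mm across and 112 mm tall, hanging mouth down on another peg, its base 145 to 155 mm above the worktop. This point is on its axis half-way up; z points to its mouth (down)
- hung_c_center (a point): bystander: a second such bottle, hanging mouth down on the third peg, described in the same way
- jar: bystander: standing white ointment jar with a red lid, 66 mm across, 56 mm tall; origin at the centre of its underside, z up
- mortar: bystander: white porcelain mortar bowl, 124 mm across at the rim, 62 mm tall; origin at the centre of its underside, z up
There are look-alikes about, which are no part of the job. Leave any yellow look-alike of the part that bears bottle_center alone.

How it is judged:
By the outcome, as a careful person would: the job done as asked, in the order asked, and still so for the second after the job is handed in, with the robot touching nothing.
It also fails if it takes over 46 s, if anything falls off the work surface, if the arm or the gripper's body presses on something with over 40 N, if the wrist force passes 120 N, or if a joint passes its speed limit or range.

ROBOT

A 7-joint arm with a two-finger parallel gripper is mounted at the origin on the work surface. World frame = base frame: x ahead of the robot, y to its left, z up, the work surface at z = 0. Lengths are in m, angles in rad, forces in N, time in s.
With the tool pointing down it reaches from about 0.425 to 0.925 m from the base axis. Payload 6.8 kg.
Tool frame: the origin (TCP) lies midway between the tips of the shut fingers; the grasp point (between the pads) lies 19 mm behind it; z points along the fingers, x is the direction in which the jaws open and shut, and the axes are right-handed (so a half turn about z gives the same grasp; the last joint's range is limited). The gripper opens to 85 mm and grips with 20 to 120 N. Pads are 22 mm wide; open, the fingers measure 114 mm over their backs; the gripper's body (76 mm by 85 mm) begins 54 mm behind the grasp point. The pads swing forward as they close: fully open they stand 13 mm farther back than shut.
Start: joints at [1.086, 0.477, 0.022, 1.555, -0.011, 1.109, -0.083], TCP at [0.248, -0.628, 0.231] pointing down, gripper open.
Joint ranges: [-2.96, 2.96], [-0.34, 2.1], [-1.41, 1.46], [0.24, 2.44], [-1.37, 4.51], [0.17, 1.92], [-2.96, 2.96]. Speed limits (rad/s): [2.39, 2.39, 3.14, 3.14, 3.14, 3.14, 3.14].

INTERFACE

Orientations are given as a unit quaternion [w, x, y, z].
In Python, from station import bot, imaging, nets gives the robot as it stands. The module is installed in compiled form; this text tells all that it offers.
- The arm moves only by the tool apply_moves, never from a script. Its argument "moves" is text: rows parted by semicolons, each of 7 numbers parted by spaces: the gripper command: -1 is fully open, 1 is shut, values between are in proportion, then the shift along the tool's x, y, z normalised to -1 to 1, where 1 is 120 mm, then the turn, a rotation vector about the tool's x, y, z normalised to -1 to 1, where 1 is 4 degrees. In form: hand dx dy dz rx ry rz; .... A call has 1 to 12 rows; each row shifts and turns the commanded pose from where the row before left it, along the tool's axes as they then stand; what a row does not reach is not made up. A row lasts 1/12 s, in which the tool goes at most 41.7 mm and 7.16 degrees, less where a joint would pass 70% of its speed; a pose out of reach is approached as far as the arm can. A call with a number of a shift or a turn outside -1 to 1 is refused whole. A call with a gripper value outside its range is refused whole. The fingers move at their own pace and stop on an object; "force" is the grip in N (left out, the last holds). Time passes only in rows, so rows that do not move let the fingers close. It gives the time, the measured TCP pose, the force and the opening at its end, in the units of the state.
- bot.get_obs(): the state, without advancing time (a new reading comes with each control period).
- imaging.read_camera(name): name is "scene" or "top" or "wrist"; returns a dict with "image" (420x560x3 uint8, red, green, blue), "fx", "fy", "cx", "cy" (pixels), "dist_coeffs" ([k1, k2, p1, p2, k3] as OpenCV has them; the pictures are not rectified), "view" (4x4, takes a point from world to camera coordinates); the wrist camera has in their place "mount" (4x4, takes a point from camera to tool coordinates, whose origin is the TCP and whose axes are the tool frame's). Camera axes: x right, y down, z forward; pixel columns grow to the right and rows downward; lengths in m; the calibration is good to about 2 mm. A picture is of the moment at which its call begins: read the wrist's pose just before it. There is no depth.
- bot.hand_in(): hands the job in, once; it reports no verdict.
Trained networks look in a picture, given as the dict that the camera call returned (one of the last four; its "shot" number tells which), for a name from the list of things; names that differ only in an ending like _2 or _b are one class to them, and where a whole thing is asked for, a point or a joint stands for the part that bears it (a point fixed in the world has none). Each returns a list of dicts, best first, with "score" (0 to 1); they miss things now and then, are a little off and sometimes report something else, mostly with a low value. They report only what shows in the picture. A call takes as long as a camera call. They do not tell look-alikes from the thing itself.
- nets.spot_in(picture, name): "rect" ([left, top, right, bottom] in pixels, round what is visible of it).
- nets.outline_of(picture, name): "region" (420x560 bool, what is visible of it) and "rect" ([left, top, right, bottom] in pixels, round what is visible of it).
- nets.spot_point(picture, name): "location" ([column, row] in pixels: a listed point, or the origin of a listed thing).
The state is a dict: "t": time; "q": joint angles; "joint_vel": joint speeds; "joint_torque": joint torques, N m; "eef_pos": TCP position; "tool_rot": TCP orientation; "contact_force": force on the tool from outside, world axes, zero at the start; "torque": the same for the moment, N m; "gripper_width": opening from 0.0 (shut) to 1.0 (fully open).
Only numpy, scipy, OpenCV 4.12 (cv2) and the standard library are available. Lean on these libraries where they do the work, as an engineer would, in place of code of your own. Each camera call takes 0.05 s, during which the arm holds its last target.

## Working session

There is one attempt and no reset: what is moved stays moved. The work goes in short steps, Python scripts to look and compute and a tool call to move; the robot and the scene stay as the last step left them, time stands still between calls to the robot, and variables do not carry over. Pictures are saved under pics/ and viewed, and the job is handed in when it is done.

Besides the shell and the picture viewer there is one more tool, called after ">>>" by a JSON object that holds its "method" and its "body", one argument or row to a line. apply_moves: Moves the arm, as the interface text tells. Scaled input: -1 to 1 covers 120 mm each way for a shift and 4 degrees each way for a turn. Its arguments: {"type":"object","properties":{"moves":{"type":"string"},"force":{"type":"number"}},"required":["moves"]}

```bash
ls; mkdir -p pics; cat > h.py <<'E'
import numpy as np, cv2
from station import bot, imaging, nets
def save(p,name): cv2.imwrite('pics/'+name,cv2.cvtColor(p['image'],cv2.COLOR_RGB2BGR))
def R(q):
    from scipy.spatial.transform import Rotation as Ro
    return Ro.from_quat([q[1],q[2],q[3],q[0]]).as_matrix()
def K(p): return np.array([[p['fx'],0,p['cx']],[0,p['fy'],p['cy']],[0,0,1.]])
def view(p,obs=None):
    if 'view' in p: return np.array(p['view'])
    T=np.eye(4);T[:3,:3]=R(obs['tool_rot']);T[:3,3]=obs['eef_pos']
    return np.linalg.inv(T@np.array(p['mount']))
def proj(p,X,V):
    X=np.atleast_2d(X)
    r,_=cv2.Rodrigues(V[:3,:3])
    return cv2.projectPoints(X.astype(float),r,V[:3,3],K(p),np.array(p['dist_coeffs'],float))[0][:,0]
def ray(p,uv,V):
    u=cv2.undistortPoints(np.array([[uv]],float),K(p),np.array(p['dist_coeffs'],float))[0,0]
    d=V[:3,:3].T@np.array([u[0],u[1],1]); o=-V[:3,:3].T@V[:3,3]
    return o,d/np.linalg.norm(d)
def onz(p,uv,V,z):
    o,d=ray(p,uv,V); return o+d*(z-o[2])/d[2]
def tri(rays):
    A=np.zeros((3,3));b=np.zeros(3)
    for o,d in rays:
        M=np.eye(3)-np.outer(d,d);A+=M;b+=M@o
    x=np.linalg.solve(A,b)
    return x,[np.linalg.norm((np.eye(3)-np.outer(d,d))@(x-o)) for o,d in rays]
E
python3 - <<'E'
from h import *
o=bot.get_obs(); print(o)
for n in ['scene','top','wrist']:
    p=imaging.read_camera(n); save(p,n+'0.png')
    V=view(p,o); print(n,p['fx'],p['cx'],p['cy'],p['dist_coeffs'],'campos',-V[:3,:3].T@V[:3,3])
    for nm in ['bottle_center','bottle_base','peg','rack','board','hung_b_center','jar','mortar']:
        for d in nets.spot_point(p,nm)[:4]: print(nm,np.round(d['location'],1),round(d['score'],2))
E
```

```text
pics
{'t': 0.0, 'q': array([ 1.08590882,  0.47777517,  0.02233561,  1.5564522 , -0.0114983 ,
        1.10931575, -0.0830922 ]), 'joint_vel': array([ 1.21751594e-03, -8.05564539e-04, -1.54952939e-03, -5.36340179e-04,
       -6.49389689e-04,  3.69218513e-05,  1.15628654e-03]), 'joint_torque': array([ 8.82837267e-04, -5.96444857e+01,  1.60811618e+00, -2.81190079e+01,
        1.25311731e-02,  9.30764334e-03, -3.01572220e-05]), 'eef_pos': array([ 0.24812424, -0.62709933,  0.23034205]), 'tool_rot': array([-4.55195165e-04,  8.27032509e-01, -5.62153359e-01, -7.89324491e-04]), 'contact_force': array([-0.52871891, -0.2560955 ,  0.43586449]), 'torque': array([ 0.05748866, -0.00325081,  0.01151406]), 'gripper_width': 0.9994014403933581}
scene 495.6477660812681 273.03340790732074 208.58026727059166 [0.03108078 0.         0.         0.         0.        ] campos [1.2059373  0.04562124 1.0964305 ]
bottle_center [135.2 161. ] 0.85
bottle_center [190.9 195.7] 0.8
bottle_center [213.  141.3] 0.79
bottle_center [134.1 261.7] 0.71
peg [313.8 261.2] 0.71
rack [362.5 282.3] 0.57
rack [307.9 191.7] 0.47
bo
[... 155 characters left out ...]
[207.3 292.7] 0.71
top 429.74317124356435 281.1031003946542 209.49799927730035 [-0.05760662  0.          0.          0.          0.        ] campos [ 0.31685547 -0.15399279  1.16988748]
bottle_center [365.1 217. ] 0.85
bottle_center [372.2 300.5] 0.72
bottle_center [383.9 142.3] 0.6
bottle_center [435.4 243.8] 0.58
peg [232.1 194.1] 0.49
peg [361.  219.8] 0.23
board [358.1 220.4] 0.91
hung_b_center [175.1 177.7] 0.8
hung_b_center [361.1 218.1] 0.4
jar [255.6 269.7] 0.96
mortar [309.2 141.8] 0.61
wrist 311.5286949428598 282.94364945222844 209.93936139739978 [-0.03477158  0.          0.          0.          0.        ] campos [ 0.31623106 -0.60220157  0.37045199]
bottle_center [90.  64.8] 0.78
```

View pics/scene0.png

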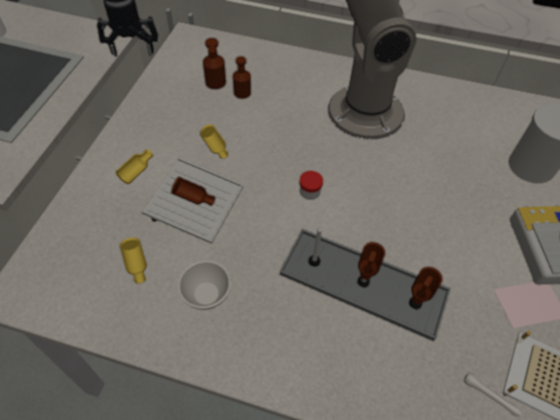

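View pics/top0.png

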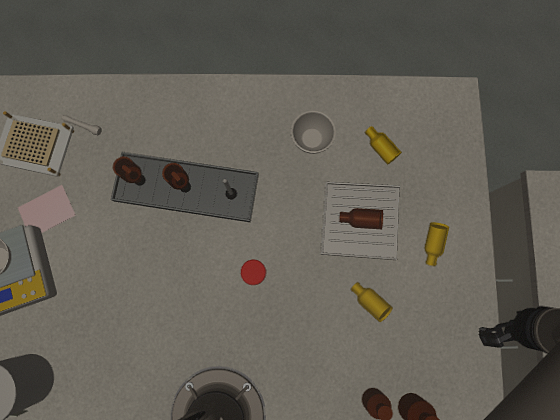

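View pics/wrist0.png

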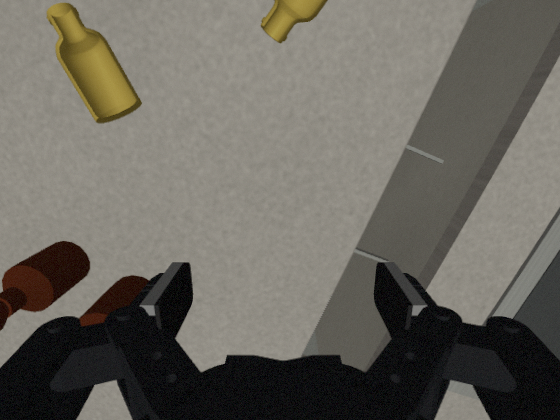

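```bash
python3 - <<'E'
from h import *
S=imaging.read_camera('scene');T=imaging.read_camera('top')
VS,VT=view(S),view(T); print(np.round(VT,3))
for c in S,T:
    print('outl',[ (np.round(d['rect']),round(d['score'],2)) for d in nets.outline_of(c,'bottle_center')])
    print('base',[(np.round(d['location'],1),round(d['score'],2)) for d in nets.spot_point(c,'bottle_base')])
    print('rack',[(np.round(d['location'],1),round(d['score'],2)) for d in nets.spot_point(c,'rack')])
# bottle
print('bottle top@.058',onz(T,(361,218),VT,.058),'sc',onz(S,(192.5,191),VS,.058))
print('base end',onz(T,(383,218.5),VT,.065),'mouth',onz(T,(339.5,216.5),VT,.05))
print('peg foot',onz(S,(314,261),VS,.015),onz(T,(232,194),VT,.015))
for uv in [(302,234),(447,291),(435,331),(281,271)]: print('rack sc',onz(S,uv,VS,.022))
for uv in [(123,153),(258,172),(250,221),(112,200)]: print('rack top',onz(T,uv,VT,.022))
for uv in [(330,183),(400,185),(399,258),(321,254)]: print('board',onz(T,uv,VT,.035))
# crops
for c,n,(x0,y0,x1,y1) in [(S,'s',(130,150,330,300)),(T,'t',(110,140,290,275)),(T,'t2',(310,170,410,245))]:
    im=cv2.resize(c['image'][y0:y1,x0:x1],None,fx=4,fy=4,interpolation=cv2.INTER_CUBIC)
    cv2.imwrite(f'pics/crop_{n}.png',cv2.cvtColor(im,cv2.COLOR_RGB2BGR))
E
```

```text
[[ 0.005 -1.     0.007 -0.163]
 [-0.983 -0.006 -0.185  0.527]
 [ 0.185 -0.005 -0.983  1.09 ]
 [ 0.     0.     0.     1.   ]]
outl [(array([169., 179., 216., 205.]), 0.69), (array([199., 122., 231., 162.]), 0.69), (array([114., 144., 154., 186.]), 0.67)]
base []
rack [(array([361.2, 286.2]), 0.64)]
outl [(array([351., 283., 390., 320.]), 0.91), (array([423., 222., 447., 265.]), 0.82), (array([364., 124., 399., 165.]), 0.61), (array([339., 208., 383., 229.]), 0.56), (array([290., 110., 337., 156.]), 0.15)]
base []
rack [(array([185.2, 187.9]), 0.97)]
bottle top@.058 [ 0.50485066 -0.37048688  0.058     ] sc [ 0.5039279  -0.37388633  0.058     ]
base end [ 0.50268554 -0.42703108  0.065     ] mouth [ 0.50988381 -0.31494115  0.05      ]
peg foot [ 0.58650062 -0.01942665  0.015     ] [ 0.57685842 -0.02490288  0.015     ]
rack sc [ 0.52298736 -0.06804936  0.022     ]
rack sc [0.5732861  0.30359203 0.022     ]
rack sc [0.68277445 0.28715179 0.022     ]
rack sc [ 0.64199022 -0.08904403  0.022     ]
rack top [0.69138705 0.28416883 0.022     ]
rack top [ 0.63805829 -0.09587776  0.022     ]
rack top [ 0.50080543 -0.07637011  0.022     ]
rack top [0.55649589 0.30442964 0.022     ]
board [ 0.60487663 -0.29301556  0.035     ]
board [ 0.60086808 -0.48497354  0.035     ]
board [ 0.40186554 -0.47329195  0.035     ]
board [ 0.41169042 -0.26622032  0.035     ]
```

View pics/crop_s.png

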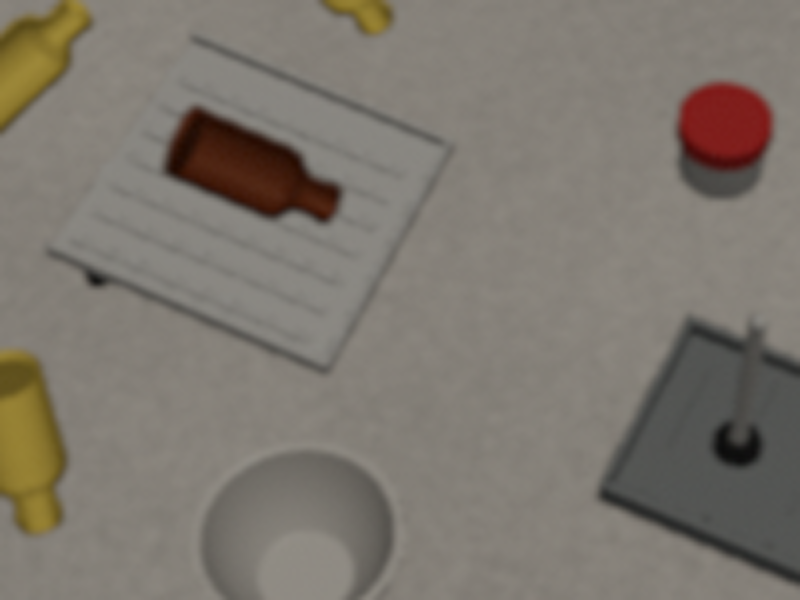

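View pics/crop_t.png

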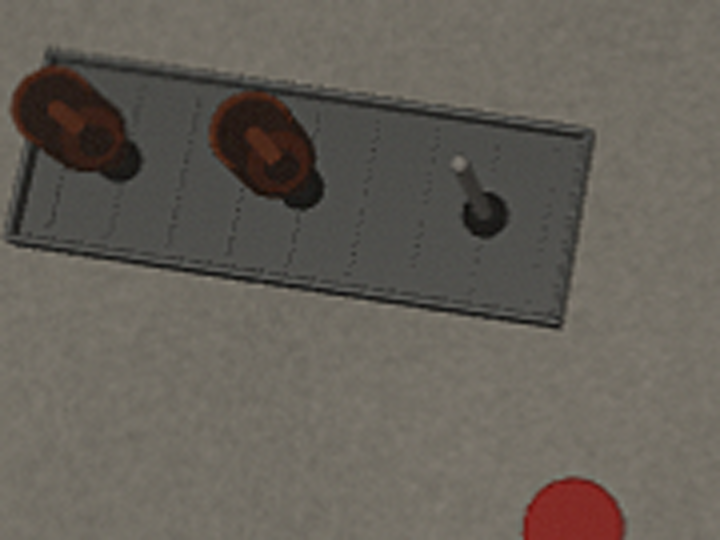

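View pics/crop_t2.png

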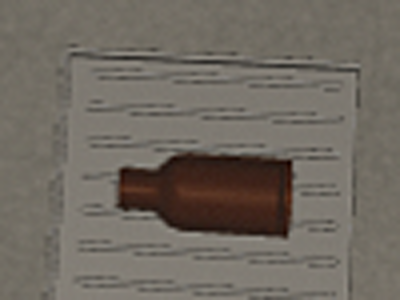

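>>> {"method": "apply_moves", "body": {
  "moves": "-1 -0.09 -0.23 0 0 0 0;-1 -0.09 -0.23 0 0 0 0;-1 -0.09 -0.23 0 0 0 0;-1 -0.09 -0.23 0 0 0 0;-1 -0.09 -0.23 0 0 0 0;-1 -0.09 -0.23 0 0 0 0;-1 -0.09 -0.23 0 0 0 0;-1 -0.09 -0.23 0 0 0 0;-1 -0.09 -0.23 0 0 0 0;-1 -0.09 -0.23 0 0 0 0;-1 -0.09 -0.23 0 0 0 0;-1 -0.09 -0.23 0 0 0 0",
  "force": 40
}}

```text
t: 2.75
eef_pos: [0.5096, -0.3842, 0.2315]
tool_rot: [0.0, 0.827, -0.562, 0.0]
contact_force: [0.4, 0.3, -0.7]
gripper_width: 1.001
```

```bash
cat >> h.py <<'E'
def log():
    import json
    o=bot.get_obs()
    with open('log.jsonl','a') as f: f.write(json.dumps({k:np.array(o[k]).tolist() for k in ['t','q','eef_pos','tool_rot','contact_force','gripper_width']})+'\n')
    print('t',round(float(o['t']),2),'q',np.round(o['q'],3),'p',np.round(o['eef_pos'],4),'F',np.round(o['contact_force'],1),'w',round(float(o['gripper_width']),3));print(np.round(R(o['tool_rot']),3))
    return o
E
python3 -c "
from h import *
log()"
```

```text
t 2.75 q [ 0.608  0.419 -0.081  1.644  0.037  1.08  -0.677] p [ 0.5096 -0.3842  0.2315] F [ 0.4  0.3 -0.7] w 1.001
[[ 0.368 -0.93   0.   ]
 [-0.93  -0.368 -0.   ]
 [ 0.    -0.    -1.   ]]
```

>>> {"method": "apply_moves", "body": {
  "moves": "-1 0 0 0 0 0 -1;-1 0 0 0 0 0 -1;-1 0 0 0 0 0 -1;-1 0 0 0 0 0 -1;-1 0 0 0 0 0 -1;-1 0 0 0 0 0 -1;-1 0 0 0 0 0 -1;-1 0 0 0 0 0 -1;-1 0 0 0 0 0 -1;-1 0 0 0 0 0 -1;-1 0 0 0 0 0 -1;-1 0 0 0 0 0 -1"
}}

```text
t: 3.75
eef_pos: [0.5086, -0.3854, 0.2314]
tool_rot: [0.0, 0.984, -0.176, 0.0]
contact_force: [-0.2, -0.4, -0.5]
gripper_width: 0.997
```

```bash
python3 -c "
from h import *
log()"
```

```text
t 3.75 q [ 0.735  0.43  -0.25   1.635  0.117  1.091  0.1  ] p [ 0.5086 -0.3854  0.2314] F [-0.2 -0.4 -0.5] w 0.997
[[ 0.938 -0.346  0.   ]
 [-0.346 -0.938 -0.   ]
 [ 0.     0.    -1.   ]]
```

>>> {"method": "apply_moves", "body": {
  "moves": "-1 0 0 0 0 0 -1;-1 0 0 0 0 0 -1;-1 0 0 0 0 0 -1;-1 0 0 0 0 0 -1;-1 0 0 0 0 0 -0.5;-1 0 0 0 0 0 0"
}}

```text
t: 4.25
eef_pos: [0.5086, -0.3854, 0.2313]
tool_rot: [-0.0, 1.0, -0.021, 0.0]
contact_force: [0.0, 0.3, -1.1]
gripper_width: 1.001
```

```bash
python3 -c "
from h import *
o=log()
p=imaging.read_camera('wrist');save(p,'w1.png');V=view(p,o)
import pickle;pickle.dump((p,V),open('w1.pkl','wb'))
print([(np.round(d['rect']),round(d['score'],2)) for d in nets.outline_of(p,'bottle_center')])
print([(np.round(d['location'],1),round(d['score'],2)) for d in nets.spot_point(p,'bottle_center')])
print('mount',np.round(p['mount'],3))
"
```

```text
t 4.25 q [ 0.782  0.437 -0.314  1.631  0.147  1.097  0.387] p [ 0.5086 -0.3854  0.2313] F [ 0.   0.3 -1.1] w 1.001
[[ 0.999 -0.041  0.   ]
 [-0.041 -0.999  0.   ]
 [ 0.    -0.    -1.   ]]
[(array([194., 305., 282., 358.]), 0.93), (array([ 52., 156., 137., 249.]), 0.73), (array([416., 181., 518., 266.]), 0.67), (array([254., 114., 310., 236.]), 0.58)]
[(array([281.5, 171. ]), 0.98), (array([239.9, 325.9]), 0.98), (array([100.5, 198.9]), 0.76), (array([468. , 220.7]), 0.69)]
mount [[ 1.     0.     0.001  0.001]
 [-0.     0.959  0.283 -0.071]
 [-0.001 -0.283  0.959 -0.14 ]
 [ 0.     0.     0.     1.   ]]
```

View pics/w1.png

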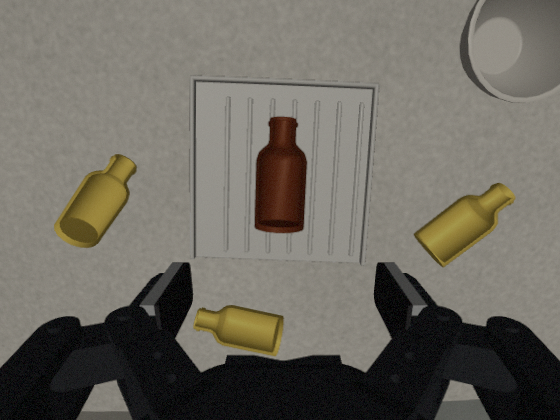

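```bash
cat > fit.py <<'E'
from h import *
import pickle
from scipy.optimize import minimize
prof=[(0,26),(70,26),(75,24),(82,17),(86,13.5),(105,13.5),(106,15),(112,15)]
def mask(p,V,base,b):
    b=b/np.linalg.norm(b);a=np.cross(b,[0,0,1.]);a/=np.linalg.norm(a);c=np.cross(b,a)
    t=np.linspace(0,2*np.pi,24,endpoint=False);m=np.zeros((420*2,560*2),np.uint8)
    prev=None
    for s,r in prof:
        X=base+b*s/1e3+(r/1e3)*(np.cos(t)[:,None]*a+np.sin(t)[:,None]*c)
        u=proj(p,X,V)
        if prev is not None:
            cv2.fillConvexPoly(m,cv2.convexHull(np.round((np.vstack([prev,u])*2+.5)*16).astype(np.int32)),1,shift=4)
        prev=u
    return m
def fit(views,x0,free,build):
    def cost(x):
        base,b=build(x);e=0
        for p,V,M in views:
            m=mask(p,V,base,b);e+=np.sum(m!=M)/np.sum(M)
        return e
    s=minimize(cost,x0,method='Nelder-Mead',options=dict(initial_simplex=np.array([x0]+[np.array(x0)+np.eye(len(x0))[i]*free[i] for i in range(len(x0))]),xatol=1e-4,fatol=1e-4,maxiter=300))
    return s.x,s.fun
def amber(p,rect):
    im=p['image'].astype(int);x0,y0,x1,y1=rect
    M=np.zeros((420,560),np.uint8);sub=im[y0:y1,x0:x1]
    sub=cv2.GaussianBlur(sub.astype(np.float32),(0,0),.8)
    M[y0:y1,x0:x1]=((sub[...,0]-sub[...,2])>.30*sub[...,0]+6)
    n,l,st,_=cv2.connectedComponentsWithStats(M)
    k=1+np.argmax(st[1:,4]);M=(l==k).astype(np.uint8)
    M=cv2.morphologyEx(M,cv2.MORPH_CLOSE,np.ones((7,7),np.uint8))
    return cv2.resize(M,None,fx=2,fy=2,interpolation=cv2.INTER_LINEAR)
E
cat > a.py <<'E'
from fit import *
p,V=pickle.load(open('w1.pkl','rb'))
T=imaging.read_camera('top');VT=view(T);S=imaging.read_camera('scene');VS=view(S)
W=(p,V,amber(p,(240,100,325,250)));Tt=(T,VT,amber(T,(330,200,395,240)));Ss=(S,VS,amber(S,(160,170,225,212)))
def build(x):
    c=np.array([x[0],x[1],.058]);el=np.radians(8);b=np.array([np.cos(el)*np.cos(x[2]),np.cos(el)*np.sin(x[2]),-np.sin(el)])
    c[2]+=x[3] if len(x)>3 else 0
    return c-b*.056,b
for nm,vs in [('w',[W]),('t',[Tt]),('s',[Ss]),('all',[W,Tt,Ss])]:
    x,f=fit(vs,[.505,-.371,1.52],[.004,.004,.03],build);print(nm,np.round(x,4),round(f,3),'base',build(x)[0].round(4),'b',build(x)[1].round(4))
x,f=fit([W,Tt,Ss],[.505,-.371,1.52,0],[.004,.004,.03,.004],build);print('all+z',x.round(4),f)
# board centre via rim corner check
for uv in [(190,77),(377,86),(362,264),(191,257)]: print('board corner',onz(p,uv,V,.03).round(3))
# peg
a=ray(S,(318.7,230),VS);b=ray(T,(224.5,180.5),VT);print('tip',tri([a,b]))
a=ray(S,(314.5,261),VS);b=ray(T,(231.3,193.8),VT);print('collar',tri([a,b]))
for z in (.132,.145,.158): print(z,onz(S,(318.7,230),VS,z),onz(T,(224.5,180.5),VT,z))
E
python3 a.py
```

```text
w [ 0.5082 -0.3686  1.4969] 0.08 base [ 0.5041 -0.4239  0.0658] b [ 0.0731  0.9876 -0.1392]
t [ 0.5065 -0.368   1.5434] 0.174 base [ 0.5049 -0.4235  0.0658] b [ 0.0272  0.9899 -0.1392]
s [ 0.509  -0.367   1.4604] 0.278 base [ 0.5029 -0.4221  0.0658] b [ 0.1091  0.9842 -0.1392]
all [ 0.5076 -0.3688  1.4927] 0.545 base [ 0.5033 -0.4241  0.0658] b [ 0.0773  0.9872 -0.1392]
all+z [ 0.5074 -0.37    1.517  -0.0043] 0.5068674518261473
board corner [ 0.419 -0.27   0.03 ]
board corner [ 0.611 -0.286  0.03 ]
board corner [ 0.601 -0.488  0.03 ]
board corner [ 0.396 -0.47   0.03 ]
tip (array([ 0.58082986, -0.02080984,  0.14784535]), [np.float64(0.0003941868158269704), np.float64(0.00039418681582702213)])
collar (array([ 0.57977248, -0.02027235,  0.00332422]), [np.float64(0.0013853847068214238), np.float64(0.0013853847068214385)])
0.132 [ 0.57049262 -0.02230793  0.132     ] [ 0.58484434 -0.01835126  0.132     ]
0.145 [ 0.57905807 -0.02139228  0.145     ] [ 0.58148767 -0.02005023  0.145     ]
0.158 [ 0.58762352 -0.02047663  0.158     ] [ 0.57813099 -0.0217492   0.158     ]
```

```bash
cat > kin.py <<'E'
import numpy as np, json
from scipy.optimize import least_squares
from scipy.spatial.transform import Rotation as Ro
def rz(a): return Ro.from_euler('z',a).as_matrix()
def ry(a): return Ro.from_euler('y',a).as_matrix()
def fk(P,q):
    # P: yaw0, then offsets t1..t8(each used subset), tool yaw
    y0,h,x1,l1,y2,x3,l2,y4,x5,lt,y6,yt=P
    Rm=rz(y0+q[0]);p=np.array([0,0,h])+Rm@np.array([x1,0,0])
    Rm=Rm@ry(q[1]);p=p+Rm@np.array([0,y2,l1])
    Rm=Rm@rz(q[2]);p=p+Rm@np.array([x3,0,0])
    Rm=Rm@ry(q[3]);p=p+Rm@np.array([-x3,y4,l2])
    Rm=Rm@rz(q[4]);
    Rm=Rm@ry(q[5]);p=p+Rm@np.array([x5,y6,lt])
    Rm=Rm@rz(q[6]+yt)
    return p,Rm
def load():
    D=[json.loads(l) for l in open('log.jsonl')]
    D.append(dict(q=[1.08590882,0.47777517,0.02233561,1.5564522,-0.0114983,1.10931575,-0.0830922],eef_pos=[0.24812424,-0.62709933,0.23034205],tool_rot=[-4.55195165e-04,8.27032509e-01,-5.62153359e-01,-7.89324491e-04]))
    return D
def res(P,D,prior):
    r=[]
    for d in D:
        p,Rm=fk(P,d['q']);q=d['tool_rot'];R=Ro.from_quat([q[1],q[2],q[3],q[0]]).as_matrix()
        r+=list((p-np.array(d['eef_pos']))/.002)+list((Ro.from_matrix(Rm@R.T).as_rotvec())/.01)
    r+=list((np.array(P)-prior)/np.array([10,.2,.05,.2,.05,.05,.2,.05,.05,.2,.05,10]))
    return np.array(r)
def fitk(verbose=True):
    D=load();best=None
    for y0 in np.arange(-3,3.2,.8):
        for yt in np.arange(-3,3.2,.8):
            prior=np.array([y0,.35,0,.42,0,0,.45,0,0,.3,0,yt])
            s=least_squares(res,prior,args=(D,prior))
            if best is None or s.cost<best.cost: best=s
    return best
if __name__=='__main__':
    b=fitk();print(b.cost,np.round(b.x,3))
    for d in load(): print(np.round(fk(b.x,d['q'])[0]-d['eef_pos'],4))
E
python3 kin.py
```

```text
24012.659958167606 [-3.231 -1.88  -1.723  6.929  0.853 -2.427  2.811 -0.052  0.386  1.735
 -0.249  1.301]
[-0.049  -0.0112  0.0055]
[ 0.0016 -0.0005  0.002 ]
[ 0.0123 -0.0028 -0.0034]
[ 0.0215  0.0298 -0.0038]
```

```bash
sed -i 's/def fk(P,q):/SG=np.ones(7)\ndef fk(P,q):\n    q=np.array(q)*SG/' kin.py
cat > kin2.py <<'E'
import kin,itertools
from kin import *
def fitk2():
    D=load();out=[]
    for s in itertools.product([1,-1],repeat=3):
        kin.SG=np.array([-1,1,s[0],1,s[1],1,s[2]],float)
        for yt in np.arange(-3,3.2,1.5):
            prior=np.array([-.1,.35,0,.42,0,0,.45,0,0,.3,0,yt])
            r=least_squares(res,prior,args=(D,prior),max_nfev=100);out.append((r.cost,kin.SG.copy(),r.x))
    out.sort(key=lambda a:a[0]);return out
if __name__=='__main__':
    o=fitk2()
    for c,s,x in o[:6]: print(round(c,2),s,np.round(x,3))
    kin.SG=o[0][1]
    for d in load(): print(np.round(fk(o[0][2],d['q'])[0]-d['eef_pos'],4))
E
python3 kin2.py
```

```text
0.55 [-1.  1. -1.  1. -1.  1. -1.] [-1.700e-02  3.090e-01  7.000e-03  5.330e-01 -2.700e-02 -5.000e-03
  4.750e-01 -2.600e-02 -2.000e-03  3.370e-01  2.000e-03  3.125e+00]
0.55 [-1.  1. -1.  1. -1.  1. -1.] [-1.700e-02  3.090e-01  7.000e-03  5.330e-01 -2.700e-02 -5.000e-03
  4.750e-01 -2.600e-02 -2.000e-03  3.370e-01  2.000e-03 -3.158e+00]
0.57 [-1.  1. -1.  1. -1.  1. -1.] [-1.700e-02  3.090e-01  7.000e-03  5.330e-01 -2.700e-02 -5.000e-03
  4.750e-01 -2.600e-02 -2.000e-03  3.370e-01  2.000e-03  3.125e+00]
0.57 [-1.  1. -1.  1. -1.  1. -1.] [-1.700e-02  3.090e-01  7.000e-03  5.330e-01 -2.700e-02 -5.000e-03
  4.750e-01 -2.600e-02 -2.000e-03  3.370e-01  2.000e-03 -3.158e+00]
0.6 [-1.  1. -1.  1. -1.  1. -1.] [-1.700e-02  3.090e-01  7.000e-03  5.330e-01 -2.700e-02 -5.000e-03
  4.750e-01 -2.600e-02 -2.000e-03  3.370e-01  2.000e-03  3.125e+00]
649.53 [-1.  1. -1.  1.  1.  1. -1.] [-2.900e-02  3.000e-03  3.700e-02  5.260e-01 -1.900e-02 -9.000e-03
  4.440e-01 -1.200e-02 -8.000e-03  3.800e-02 -1.300e-02  3.046e+00]
[ 0.0002  0.0002 -0.0003]
[ 0.0001 -0.      0.0001]
[-0.     -0.0001  0.0003]
[-0.0003  0.0001 -0.0001]
```

```bash
cat > ik.py <<'E'
import kin; from kin import *
import numpy as np
o=__import__('kin2').fitk2()[0]; kin.SG=o[1]; P=o[2]
lo=np.array([-2.96,-.34,-1.41,.24,-1.37,.17,-2.96]);hi=np.array([2.96,2.1,1.46,2.44,4.51,1.92,2.96])
def toolR(b,h,al,flip=1):
    b=b/np.linalg.norm(b);h=h-b*(h@b);h/=np.linalg.norm(h)
    z=np.sin(al)*b+np.cos(al)*h;y=-np.cos(al)*b+np.sin(al)*h
    y=y*flip
    return np.stack([np.cross(y,z),y,z],1)
def ik(p,Rt,q0,w=.02):
    def f(q):
        a,Rm=fk(P,q)
        return np.r_[(a-p)/.001,Ro.from_matrix(Rm@Rt.T).as_rotvec()/.005,w*(q-q0)]
    s=least_squares(f,np.clip(q0,lo+.01,hi-.01),bounds=(lo,hi),max_nfev=80)
    e=f(s.x)[:6];return s.x,np.abs(e).max()
if __name__=='__main__':
    rng=np.random.default_rng(0)
    qc=load()[2]['q']
    peg=np.array([.581,-.021])
    for flip in (1,-1):
     for al in (0,20,40):
      for psi in (-45,-20,0,20,45,70,90):
        h=np.array([np.cos(np.radians(psi)),np.sin(np.radians(psi)),0]);Rt=toolR(np.array([0,0,-1.]),h,np.radians(al),flip)
        best=[]
        for k in range(14):
            q0=lo+(hi-lo)*rng.random(7) if k else np.array(qc)
            res=[]
            q1,e1=ik(np.r_[peg,.23]+.019*Rt[:,2],Rt,q0)
            if e1>1: continue
            q2,e2=ik(np.r_[peg,.105]+.019*Rt[:,2],Rt,q1)
            if e2>1: continue
            m=min(np.min(np.minimum(q-lo,hi-q)) for q in (q1,q2))
            best.append((m,q1,q2))
        if best:
            best.sort(key=lambda a:-a[0]);m,q1,q2=best[0]
            print(flip,al,psi,len(best),round(m,2),np.round(q1,2),np.round(q2,2))
        else: print(flip,al,psi,'none')
E
timeout 500 python3 ik.py
```

```text
1 0 -45 8 0.16 [-0.46  0.75 -0.24  2.28  1.75  1.71 -1.44] [-0.48  1.05 -0.2   2.19  1.78  1.76 -1.64]
1 0 -20 none
1 0 0 none
1 0 20 none
1 0 45 5 0.09 [ 0.51  0.75 -0.06  2.25  4.42  1.49 -1.71] [ 0.51  1.04 -0.05  2.16  4.42  1.55 -1.51]
1 0 70 3 0.44 [ 1.16  1.09 -0.93  1.9  -0.93  1.02 -2.29] [ 1.11  1.29 -0.82  1.83 -0.85  1.   -2.16]
1 0 90 4 0.52 [ 0.95  1.08 -0.77  1.65 -0.76  1.4  -2.42] [ 0.89  1.26 -0.68  1.58 -0.7   1.37 -2.3 ]
1 20 -45 12 0.19 [ 0.08  0.63 -0.85  2.25  1.74  1.61 -1.09] [-0.19  0.84 -0.51  2.25  1.82  1.55 -1.38]
1 20 -20 none
1 20 0 none
1 20 20 6 0.0 [ 1.27  0.85 -1.3   2.44  3.22  0.59 -0.75] [ 1.15  1.18 -1.06  2.42  3.37  0.78 -0.56]
1 20 45 7 0.06 [-0.39  0.9   1.11  2.3   4.32  1.86 -2.13] [-0.21  1.06  0.78  2.27  4.21  1.82 -1.89]
1 20 70 2 0.07 [ 0.51  0.62 -0.07  1.96 -1.26  1.31 -2.17] [ 0.52  0.85 -0.08  1.94 -1.3   1.23 -1.97]
1 20 90 4 0.53 [ 0.79  0.81 -0.56  1.69 -0.76  1.33 -2.43] [ 0.75  0.99 -0.5   1.68 -0.73  1.23 -2.29]
1 40 -45 8 0.2 [-0.11  0.32 -0.44  2.19  1.37  0.99 -0.75] [-0.23  0.58 -0.32  2.24  1.62  0.98 -1.12]
1 40 -20 4
[... 1610 characters left out ...]
 -0.94  2.17  1.46  1.2   2.38] [ 0.03  0.65 -0.64  2.22  1.67  1.16  2.06]
-1 40 -20 8 0.04 [ 0.48  0.29 -0.91  2.33  1.81  0.73  2.47] [ 0.16  0.57 -0.58  2.4   2.18  0.92  2.05]
-1 40 0 5 0.01 [ 0.78  0.27 -0.99  2.37  2.35  0.39  2.38] [ 0.51  0.6  -0.73  2.43  2.66  0.75  2.16]
-1 40 20 4 0.05 [ 0.83  0.27 -0.79  2.33  3.97  0.25  1.16] [ 0.52  0.55 -0.46  2.39  3.53  0.54  1.72]
-1 40 45 13 0.03 [ 0.97  0.42 -0.79  2.15 -1.14  0.51  0.48] [ 1.05  0.8  -0.93  2.18 -1.33  0.2   0.92]
-1 40 70 9 0.48 [ 0.86  0.54 -0.65  1.92 -0.75  0.88  0.46] [ 0.82  0.76 -0.61  1.96 -0.78  0.7   0.64]
-1 40 90 8 0.68 [ 0.76  0.65 -0.6   1.72 -0.54  1.16  0.51] [ 0.71  0.82 -0.54  1.76 -0.53  1.    0.64]
```

```bash
cat > plan.py <<'E'
from h import *
from scipy.spatial.transform import Rotation as Ro, Slerp
def plan(p0,R0,p1,R1,n):
    "straight/slerp: constant rotvec; prints rows (tool frame, scaled)"
    rv=Ro.from_matrix(R0.T@R1).as_rotvec();st=np.degrees(rv)/n/4
    dp=(np.array(p1)-p0)/n;Rc=R0.copy();pc=np.array(p0,float)
    print('total deg',np.round(np.degrees(rv),1),'mm/row',np.linalg.norm(dp)*1e3)
    out=[]
    for i in range(n):
        want=p0+dp*(i+1);d=np.round(Rc.T@(want-pc)/.12,2);r=np.round(np.degrees(Ro.from_matrix(Rc.T@(R0@Ro.from_rotvec(rv*(i+1)/n).as_matrix())).as_rotvec())/4,2)
        pc=pc+Rc@d*.12;Rc=Rc@Ro.from_rotvec(np.radians(r*4)).as_matrix()
        out.append(' '.join(f'{v:g}' for v in list(d+0)+list(r+0)))
    print(';\n'.join(out));print('end',np.round(pc,4))
    return pc,Rc
def toolR(b,h,al,flip=1):
    b=b/np.linalg.norm(b);h=h-b*(h@b);h/=np.linalg.norm(h)
    z=np.sin(al)*b+np.cos(al)*h;y=(-np.cos(al)*b+np.sin(al)*h)*flip
    return np.stack([np.cross(y,z),y,z],1)
E
python3 - <<'E'
from plan import *
o=bot.get_obs()
b=np.array([np.cos(1.505)*.9903,np.sin(1.505)*.9903,-.139])
Rt=toolR(b,np.array([0,0,-1.]),np.radians(30));print(Rt.round(3))
pa=np.array([.507,-.369,.058])-.018*b
tcp=pa+.018*Rt[:,2];print('grasp tcp',tcp)
plan(o['eef_pos'],R(o['tool_rot']),tcp-.1*Rt[:,2],Rt,8)
E
```

```text
[[ 0.998 -0.061  0.025]
 [-0.066 -0.925  0.374]
 [-0.    -0.375 -0.927]]
grasp tcp [ 0.50627153 -0.38005557  0.04381388]
total deg [22.   0.3  1.3] mm/row 12.524371198462347
0 0.03 0.1 0.69 0.01 0.04;
-0.01 0.04 0.1 0.69 0.01 0.04;
0 0.04 0.09 0.68 0 0.04;
0 0.05 0.09 0.69 0.01 0.04;
-0.01 0.05 0.09 0.69 0.01 0.04;
0 0.06 0.09 0.69 0.01 0.04;
0 0.06 0.09 0.69 0.01 0.04;
-0.01 0.07 0.08 0.68 0 0.04
end [ 0.5034 -0.4179  0.1361]
```

>>> {"method": "apply_moves", "body": {
  "moves": "-1 0 0.03 0.1 0.69 0.01 0.04;-1 -0.01 0.04 0.1 0.69 0.01 0.04;-1 0 0.04 0.09 0.68 0 0.04;-1 0 0.05 0.09 0.69 0.01 0.04;-1 -0.01 0.05 0.09 0.69 0.01 0.04;-1 0 0.06 0.09 0.69 0.01 0.04;-1 0 0.06 0.09 0.69 0.01 0.04;-1 -0.01 0.07 0.08 0.68 0 0.04;-1 0 0 0 0 0 0;-1 0 0 0 0 0 0"
}}

```text
t: 5.33
eef_pos: [0.5025, -0.4185, 0.135]
tool_rot: [-0.191, 0.981, -0.033, 0.005]
contact_force: [0.8, -0.2, -0.5]
gripper_width: 0.997
```

```bash
cat > b.py <<'E'
from plan import *
import fit,pickle
o=log()
p=imaging.read_camera('wrist');save(p,'w2.png');V=view(p,o)
pickle.dump((p,V),open('w2.pkl','wb'))
for d in nets.outline_of(p,'bottle_center'): print(np.round(d['rect']),round(d['score'],2))
b=np.array([np.cos(1.505)*.9903,np.sin(1.505)*.9903,-.139])
m=fit.mask(p,V,np.array([.507,-.369,.058])-.056*b,b)[::2,::2]
im=p['image'].copy();cs,_=cv2.findContours(m,0,1);cv2.drawContours(im,cs,-1,(0,255,0),1)
cv2.imwrite('pics/w2o.png',im[...,::-1])
E
python3 b.py
```

```text
t 5.33 q [ 0.979  0.712 -0.368  1.473 -0.081  1.216  0.637] p [ 0.5025 -0.4185  0.135 ] F [ 0.8 -0.2 -0.5] w 0.997
[[ 0.998 -0.063  0.023]
 [-0.067 -0.925  0.374]
 [-0.002 -0.375 -0.927]]
[  0. 185. 101. 313.] 0.89
[248. 117. 322. 270.] 0.83
[470. 212. 560. 326.] 0.73
```

View pics/w2o.png

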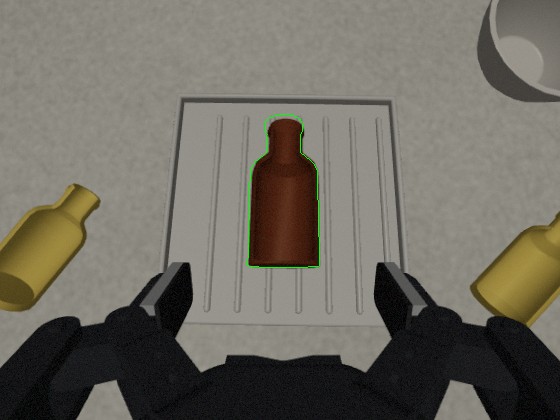

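>>> {"method": "apply_moves", "body": {
  "moves": "-1 0.01 -0.01 0.2 0 0 0;-1 0 0 0.2 0 0 0;-1 0 0 0.15 0 0 0;-1 0 0 0.12 0 0 0;-1 0 0 0.09 0 0 0;-1 0 0 0.07 0 0 0;-1 0 0 0 0 0 0"
}}

```text
t: 6.02
eef_pos: [0.5072, -0.3779, 0.0439]
tool_rot: [-0.191, 0.981, -0.031, 0.006]
contact_force: [0.2, 0.2, -0.4]
gripper_width: 1.001
```

```bash
python3 - <<'E'
from h import *
o=log()
p=imaging.read_camera('wrist');save(p,'w3.png')
E
```

```text
t 6.02 q [ 0.944  0.785 -0.372  1.583 -0.068  1.028  0.625] p [ 0.5072 -0.3779  0.0439] F [ 0.2  0.2 -0.4] w 1.001
[[ 0.998 -0.058  0.023]
 [-0.063 -0.925  0.375]
 [-0.001 -0.375 -0.927]]
```

View pics/w3.png

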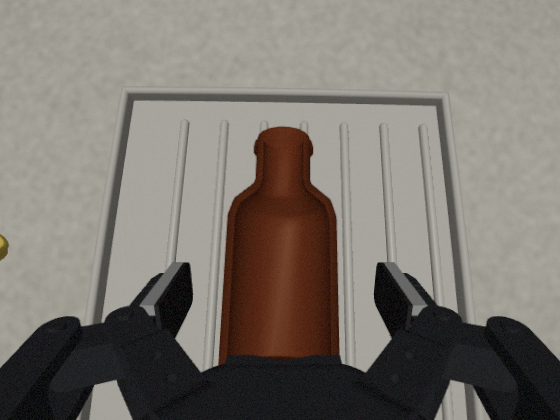

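Bottle is centred between the jaws (neck at (284,140), barrel 222–340). Close.

>>> {"method": "apply_moves", "body": {
  "moves": "1 0 0 0 0 0 0;1 0 0 0 0 0 0;1 0 0 0 0 0 0;1 0 0 0 0 0 0;1 0 0 0 0 0 0;1 0 0 0 0 0 0;1 0 0 0 0 0 0;1 0 0 0 0 0 0",
  "force": 45
}}

```text
t: 6.73
eef_pos: [0.5068, -0.3804, 0.0454]
tool_rot: [-0.19, 0.981, -0.032, 0.006]
contact_force: [-3.1, 0.1, 6.4]
gripper_width: 0.585
```

>>> {"method": "apply_moves", "body": {
  "moves": "1 0 0 -0.05 0 0 0;1 0 0 -0.1 0 0 0;1 0 0 -0.15 0 0 0;1 0 0 -0.2 0 0 0;1 0 0 -0.25 0 0 0;1 0 0 -0.25 0 0 0;1 0 0 -0.25 0 0 0;1 0 0 -0.2 0 0 0;1 0 0 0 0 0 0"
}}

```text
t: 7.48
eef_pos: [0.5043, -0.4492, 0.212]
tool_rot: [-0.187, 0.982, -0.033, 0.01]
contact_force: [0.4, -0.4, -0.3]
gripper_width: 0.581
```

```bash
python3 - <<'E'
from h import *
import pickle
o=log()
p=imaging.read_camera('wrist');save(p,'w4.png');pickle.dump((p,view(p,o),o),open('w4.pkl','wb'))
E
```

```text
t 7.48 q [ 0.994  0.67  -0.364  1.355 -0.089  1.365  0.641] p [ 0.5043 -0.4492  0.212 ] F [ 0.4 -0.4 -0.3] w 0.581
[[ 0.998 -0.061  0.032]
 [-0.068 -0.928  0.366]
 [ 0.007 -0.367 -0.93 ]]
```

View pics/w4.png

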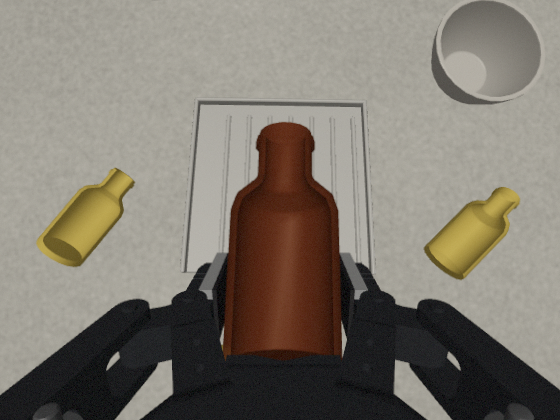

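```bash
cat > c.py <<'E'
from plan import *
import fit,pickle,sys
from scipy.optimize import minimize
def intool(pk,x0,lim,rect):
    p,V,o=pickle.load(open(pk,'rb'))
    M=fit.amber(p,rect);M[2*lim:]=0
    Vt=np.linalg.inv(np.array(p['mount']))
    def build(x):  # axis point nearest tool origin plane: x offset, perp(z) offset at y=0, s_base (dist of base from y=0 plane pt), alpha, side tilt
        al,be=x[3],x[4];b=np.array([np.sin(be),-np.cos(al)*np.cos(be),np.sin(al)*np.cos(be)])
        return np.array([x[0],0,x[1]])-x[2]*b,b
    def cost(x):
        base,b=build(x);m=fit.mask(p,Vt,base,b);m[2*lim:]=0
        return np.sum(m!=M)/np.sum(M)
    sc=[.003,.003,.005,.05,.03];s=None
    for k in range(2):
        s=minimize(cost,x0,method='Nelder-Mead',options=dict(initial_simplex=np.array([x0]+[np.array(x0)+np.eye(5)[i]*sc[i] for i in range(5)]),xatol=1e-5,fatol=1e-5,maxiter=400));x0=s.x
    base,b=build(s.x);m=fit.mask(p,Vt,base,b)[::2,::2]
    im=p['image'].copy();cs,_=cv2.findContours(m,0,1);cv2.drawContours(im,cs,-1,(0,255,0),1);cv2.imwrite('pics/fit_'+pk[:-4]+'.png',im[...,::-1])
    return s.x,s.fun,base,b
if __name__=='__main__':
    x,f,base,b=intool('w4.pkl',[0,-.018,.038,np.radians(30),0],250,(200,110,370,280))
    print(x.round(4),np.degrees(x[3:]).round(2),f,'base',base.round(4),'b',b.round(4))
E
python3 c.py; python3 kin2.py | head -2
```

```text
[ 0.0014 -0.0121  0.0373  0.6584  0.0114] [37.72  0.65] 0.011782735403477037 base [ 0.001   0.0295 -0.0349] b [ 0.0114 -0.7909  0.6118]
0.62 [-1.  1. -1.  1. -1.  1. -1.] [-1.00e-03  2.87e-01  0.00e+00  5.41e-01 -3.00e-02 -0.00e+00  4.73e-01
 -2.90e-02  0.00e+00  3.27e-01 -2.00e-03  3.14e+00]
```

View pics/fit_w4.png

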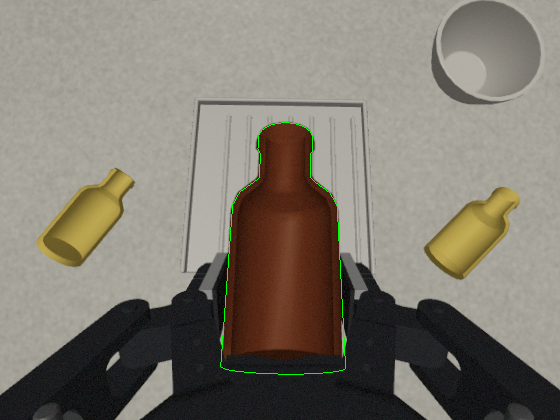

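```bash
cat > d.py <<'E'
from ik import *
from plan import plan,bot,R
import numpy as np
o=bot.get_obs();q=np.array(o['q']);R0=R(o['tool_rot']);p=np.array(o['eef_pos'])
pm=np.array([.54,-.26,.33]);n=6
for k in range(1,n+1):
    Rk=R0@Ro.from_rotvec([0,0,np.pi*k/n]).as_matrix();q,e=ik(p+(pm-p)*min(1,k/3),Rk,q);print(k,np.round(q,2),round(e,2))
up=np.array([0,0,-1.])
for psi in (75,85,95):
    h=np.array([np.cos(np.radians(psi)),np.sin(np.radians(psi)),0])
    for al in (30,37):
        Rt=toolR(up,h,np.radians(al));qq=q
        for z in (.30,.24,.11):
            qq,e=ik(np.array([.581,-.021,z])+.015*Rt[:,2],Rt,qq);print(psi,al,z,np.round(qq,2),round(e,2))
E
python3 d.py
```

```text
1 [ 0.89  0.57 -0.29  1.43 -0.17  1.37  0.09] 0.0
2 [ 0.76  0.47 -0.21  1.48 -0.24  1.38 -0.48] 0.0
3 [ 0.59  0.39 -0.08  1.51 -0.32  1.41 -1.05] 0.0
4 [ 0.48  0.38  0.07  1.52 -0.37  1.42 -1.53] 0.0
5 [ 0.35  0.39  0.24  1.53 -0.42  1.44 -2.  ] 0.0
6 [ 0.17  0.41  0.51  1.54 -0.51  1.47 -2.44] 0.0
75 30 0.3 [ 0.35  0.44  0.06  1.87 -1.1   1.34 -2.41] 0.0
75 30 0.24 [ 0.36  0.53  0.05  1.9  -1.13  1.28 -2.31] 0.0
75 30 0.11 [ 0.39  0.74  0.01  1.92 -1.2   1.18 -2.08] 0.0
75 37 0.3 [ 0.26  0.4   0.13  1.86 -1.03  1.29 -2.49] 0.0
75 37 0.24 [ 0.27  0.48  0.12  1.9  -1.07  1.23 -2.38] 0.0
75 37 0.11 [ 0.32  0.68  0.06  1.94 -1.16  1.1  -2.16] 0.0
85 30 0.3 [ 0.3   0.51  0.12  1.76 -1.02  1.48 -2.38] 0.0
85 30 0.24 [ 0.3   0.59  0.11  1.8  -1.04  1.42 -2.28] 0.0
85 30 0.11 [ 0.33  0.79  0.08  1.82 -1.09  1.31 -2.09] 0.0
85 37 0.3 [ 0.19  0.47  0.22  1.77 -0.97  1.44 -2.42] 0.0
85 37 0.24 [ 0.2   0.54  0.2   1.81 -1.    1.37 -2.33] 0.0
85 37 0.11 [ 0.24  0.73  0.15  1.84 -1.07  1.24 -2.13] 0.0
95 30 0.3 [ 0.24  0.57  0.17  1.66 -0.96  1.62 -2.32] 0.0
95 30 0.24 [ 0.24  0.65  0.16  1.69 -0.96  1.56 -2.24] 0.0
95 30 0.11 [ 0.26  0.83  0.13  1.71 -0.99  1.43 -2.07] 0.0
95 37 0.3 [ 0.16  0.53  0.23  1.67 -0.9   1.56 -2.36] 0.0
95 37 0.24 [ 0.17  0.6   0.22  1.71 -0.91  1.49 -2.27] 0.0
95 37 0.11 [ 0.2   0.78  0.17  1.74 -0.96  1.35 -2.11] 0.0
```

>>> {"method": "apply_moves", "body": {
  "moves": "1 0.02 -0.1 -0.02 0 0 0;1 0.02 -0.16 -0.03 0 0 0;1 0.02 -0.16 -0.03 0 0 0;1 0.02 -0.16 -0.03 0 0 0;1 0.02 -0.16 -0.03 0 0 0;1 0.02 -0.16 -0.03 0 0 0;1 0.02 -0.16 -0.03 0 0 0;1 0.02 -0.16 -0.03 0 0 0;1 0.02 -0.16 -0.03 0 0 0;1 0.02 -0.16 -0.03 0 0 0;1 0.01 -0.16 -0.03 0 0 0;1 0 -0.1 -0.02 0 0 0"
}}

```text
t: 8.53
eef_pos: [0.541, -0.2587, 0.3262]
tool_rot: [-0.191, 0.981, -0.03, 0.007]
contact_force: [0.3, 0.9, -1.3]
gripper_width: 0.581
```

>>> {"method": "apply_moves", "body": {
  "moves": "1 0 0 0 0 0 0.5;1 0 0 0 0 0 1;1 0 0 0 0 0 1;1 0 0 0 0 0 1;1 0 0 0 0 0 1;1 0 0 0 0 0 1;1 0 0 0 0 0 1;1 0 0 0 0 0 1;1 0 0 0 0 0 1;1 0 0 0 0 0 1;1 0 0 0 0 0 1;1 0 0 0 0 0 1"
}}

```text
t: 9.53
eef_pos: [0.5399, -0.2615, 0.3245]
tool_rot: [-0.178, 0.89, -0.414, -0.069]
contact_force: [-0.4, -0.5, -1.0]
gripper_width: 0.583
```

```bash
python3 -c "
from h import *
log()"
```

```text
t 9.53 q [ 0.738  0.412 -0.29   1.504 -0.242  1.399 -0.349] p [ 0.5399 -0.2615  0.3245] F [-0.4 -0.5 -1. ] w 0.583
[[ 0.647 -0.762  0.024]
 [-0.713 -0.593  0.374]
 [-0.271 -0.259 -0.927]]
```

>>> {"method": "apply_moves", "body": {
  "moves": "1 0 0 0 0 0 1;1 0 0 0 0 0 1;1 0 0 0 0 0 1;1 0 0 0 0 0 1;1 0 0 0 0 0 1;1 0 0 0 0 0 1;1 0 0 0 0 0 1;1 0 0 0 0 0 1;1 0 0 0 0 0 1;1 0 0 0 0 0 1;1 0 0 0 0 0 1;1 0 0 0 0 0 1"
}}

```text
t: 10.53
eef_pos: [0.5399, -0.2614, 0.3244]
tool_rot: [0.134, -0.644, 0.74, 0.136]
contact_force: [0.9, 0.1, -1.2]
gripper_width: 0.584
```

>>> {"method": "apply_moves", "body": {
  "moves": "1 0 0 0 0 0 1;1 0 0 0 0 0 1;1 0 0 0 0 0 1;1 0 0 0 0 0 1;1 0 0 0 0 0 1;1 0 0 0 0 0 1;1 0 0 0 0 0 1;1 0 0 0 0 0 1;1 0 0 0 0 0 1;1 0 0 0 0 0 1;1 0 0 0 0 0 1;1 0 0 0 0 0 1"
}}

```text
t: 11.53
eef_pos: [0.5399, -0.2614, 0.3244]
tool_rot: [0.068, -0.288, 0.939, 0.179]
contact_force: [-0.4, -0.3, -2.0]
gripper_width: 0.585
```

```bash
cat > e.py <<'E'
from plan import *
o=log()
h=np.array([np.cos(np.radians(85)),np.sin(np.radians(85)),0])
Rt=toolR(np.array([0,0,-1.]),h,np.radians(30))
plan(o['eef_pos'],R(o['tool_rot']),np.array([.54,-.2,.33]),Rt,16)
E
python3 e.py
```

```text
t 11.53 q [ 0.516  0.394  0.019  1.522 -0.352  1.417 -1.925] p [ 0.5399 -0.2614  0.3244] F [-0.4 -0.3 -2. ] w 0.585
[[-0.825 -0.564  0.024]
 [-0.516  0.771  0.374]
 [-0.229  0.296 -0.927]]
total deg [-36.3 -13.4  37.4] mm/row 3.851195919356317
-0.02 0.03 0.01 -0.57 -0.21 0.58;
-0.01 0.02 0.01 -0.57 -0.21 0.59;
-0.02 0.03 0.01 -0.56 -0.21 0.58;
-0.01 0.02 0.01 -0.57 -0.21 0.58;
-0.01 0.03 0.02 -0.57 -0.21 0.59;
-0.01 0.03 0.01 -0.56 -0.2 0.58;
-0.01 0.02 0.02 -0.57 -0.21 0.59;
-0.01 0.03 0.02 -0.57 -0.21 0.58;
-0.01 0.02 0.02 -0.57 -0.21 0.58;
-0.01 0.03 0.02 -0.57 -0.21 0.59;
0 0.02 0.02 -0.56 -0.21 0.58;
0 0.02 0.02 -0.57 -0.21 0.58;
-0.01 0.03 0.02 -0.57 -0.21 0.59;
0 0.02 0.03 -0.57 -0.21 0.58;
0 0.02 0.02 -0.56 -0.2 0.58;
0 0.02 0.03 -0.57 -0.21 0.59
end [ 0.5406 -0.1995  0.3301]
```

>>> {"method": "apply_moves", "body": {
  "moves": "1 -0.02 0.03 0.01 -0.57 -0.21 0.58;1 -0.01 0.02 0.01 -0.57 -0.21 0.59;1 -0.02 0.03 0.01 -0.56 -0.21 0.58;1 -0.01 0.02 0.01 -0.57 -0.21 0.58;1 -0.01 0.03 0.02 -0.57 -0.21 0.59;1 -0.01 0.03 0.01 -0.56 -0.2 0.58;1 -0.01 0.02 0.02 -0.57 -0.21 0.59;1 -0.01 0.03 0.02 -0.57 -0.21 0.58"
}}

```text
t: 12.2
eef_pos: [0.5396, -0.2305, 0.3272]
tool_rot: [0.046, -0.129, 0.927, 0.349]
contact_force: [0.2, -0.5, -2.5]
gripper_width: 0.585
```

>>> {"method": "apply_moves", "body": {
  "moves": "1 -0.01 0.02 0.02 -0.57 -0.21 0.58;1 -0.01 0.03 0.02 -0.57 -0.21 0.59;1 0 0.02 0.02 -0.56 -0.21 0.58;1 0 0.02 0.02 -0.57 -0.21 0.58;1 -0.01 0.03 0.02 -0.57 -0.21 0.59;1 0 0.02 0.03 -0.57 -0.21 0.58;1 0 0.02 0.02 -0.56 -0.2 0.58;1 0 0.02 0.03 -0.57 -0.21 0.59;1 0 0 0 0 0 0;1 0 0 0 0 0 0"
}}

```text
t: 13.03
eef_pos: [0.5402, -0.1999, 0.3296]
tool_rot: [0.021, 0.036, 0.866, 0.499]
contact_force: [0.6, 0.4, -0.9]
gripper_width: 0.581
```

```bash
cat > g.py <<'E'
from plan import *
import pickle,sys
tag=sys.argv[1]
o=log();d={'o':o}
for n in ['scene','top','wrist']:
    p=imaging.read_camera(n);save(p,n+tag+'.png');d[n]=(p,view(p,o))
    if n!='wrist':
        for k in nets.spot_point(p,'bottle_center')[:5]: print(n,np.round(k['location'],1),round(k['score'],2))
pickle.dump(d,open(f'pk_{tag}.pkl','wb'))
E
python3 g.py A
```

```text
t 13.03 q [ 0.638  0.586  0.037  1.531 -0.834  1.727 -2.367] p [ 0.5402 -0.1999  0.3296] F [ 0.6  0.4 -0.9] w 0.581
[[-0.997  0.041  0.072]
 [ 0.083  0.499  0.862]
 [-0.001  0.865 -0.501]]
scene [133.2 161.6] 0.97
scene [135. 264.] 0.95
scene [239.6 149.7] 0.91
scene [213.8 140.4] 0.65
top [376.7 141.3] 0.79
top [308.  183.1] 0.74
top [369.5 296.9] 0.53
```

View pics/sceneA.png

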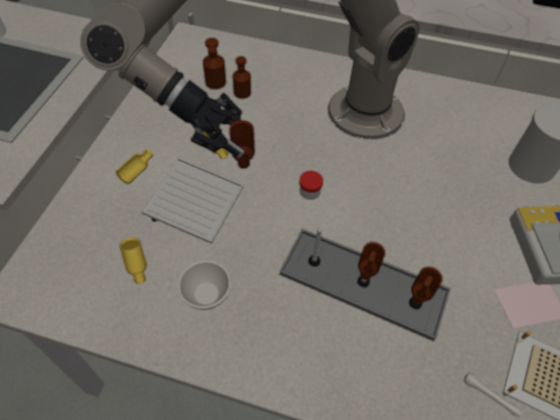

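View pics/topA.png

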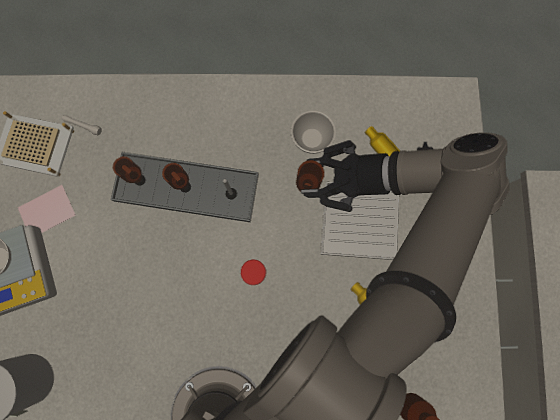

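View pics/wristA.png

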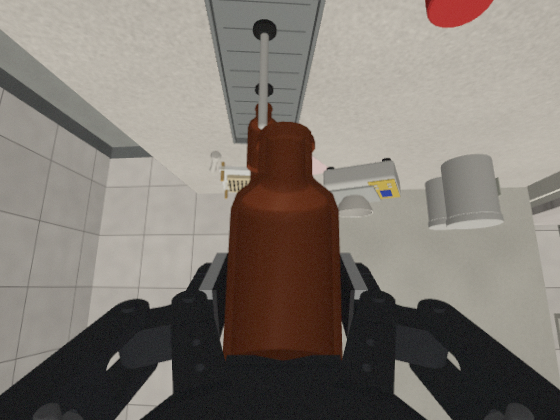

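```bash
cat > f3.py <<'E'
from plan import *
import fit,pickle,sys
from scipy.optimize import minimize
def run(tag,rects,x0,lim=250,w=(1,1,1)):
    d=pickle.load(open(f'pk_{tag}.pkl','rb'));o=d['o'];Rt=R(o['tool_rot']);t=np.array(o['eef_pos'])
    L=[]
    for (n,rc),ww in zip(rects.items(),w):
        p,V=d[n];M=fit.amber(p,rc)
        ig=np.ones((420,560),np.uint8);x0_,y0,x1,y1=rc;ig[y0:y1,x0_:x1]=0
        im=p['image'].astype(int);g=im.max(2);sat=im[...,0]-im[...,2]
        dark=((g<62)&(sat<12)).astype(np.uint8)
        dark=cv2.dilate(cv2.morphologyEx(dark,cv2.MORPH_OPEN,np.ones((3,3),np.uint8)),np.ones((3,3),np.uint8))
        ig|=dark
        if n=='wrist': ig[lim:]=1
        ig=cv2.resize(ig,None,fx=2,fy=2,interpolation=cv2.INTER_NEAREST)
        L.append((n,p,V,M,ig,ww))
    def build(x):
        al,be=x[3],x[4];b=np.array([np.sin(be),-np.cos(al)*np.cos(be),np.sin(al)*np.cos(be)])
        base=np.array([x[0],0,x[1]])-x[2]*b
        return t+Rt@base,Rt@b
    def cost(x,parts=False):
        base,b=build(x);e=[]
        for n,p,V,M,ig,ww in L:
            m=fit.mask(p,V,base,b);e.append(ww*np.sum((m!=M)&(ig==0))/np.sum(m))
        return e if parts else sum(e)
    sc=[.003,.003,.005,.06,.03]
    for k in range(3):
        s=minimize(cost,x0,method='Nelder-Mead',options=dict(initial_simplex=np.array([x0]+[np.array(x0)+np.eye(5)[i]*sc[i]*(-1)**k for i in range(5)]),xatol=1e-5,fatol=1e-5,maxiter=300));x0=s.x
    base,b=build(s.x)
    for n,p,V,M,ig,ww in L:
        m=fit.mask(p,V,base,b)[::2,::2];im=p['image'].copy()
        im=cv2.resize(im,None,fx=4,fy=4,interpolation=cv2.INTER_CUBIC)
        cs,_=cv2.findContours(cv2.resize(m,None,fx=4,fy=4),0,1);cv2.drawContours(im,cs,-1,(0,255,0),1)
        cs,_=cv2.findContours(cv2.resize(M[::2,::2],None,fx=4,fy=4),0,1);cv2.drawContours(im,cs,-1,(0,160,255),1)
        a=rects[n];cv2.imwrite(f'pics/f3_{tag}_{n}.png',cv2.resize(im[a[1]*4:a[3]*4,a[0]*4:a[2]*4],None,fx=1 if n!='wrist' else .6,fy=1 if n!='wrist' else .6)[...,::-1])
    print('x',s.x.round(4),'deg',np.degrees(s.x[3:]).round(2),'cost',np.round(cost(s.x,True),3))
    print('base',base.round(4),'mouth',(base+.112*b).round(4),'b',b.round(4))
    return s.x,base,b
if __name__=='__main__':
    rects=dict(scene=(215,105,275,180),top=(280,150,335,205),wrist=(200,110,370,280))
    x0=[0.0014,-.015,.0373,.55,.01]
    for w in [(1,1,1),(1,0,1),(0,1,1),(1,1,0)]: print(w);run('A',rects,x0,w=w)
    run('A',rects,x0)
E
python3 f3.py; python3 -c "
import cv2,numpy as np
a=cv2.imread('pics/f3_A_scene.png');b=cv2.imread('pics/f3_A_top.png');h=max(a.shape[0],b.shape[0])
c=np.zeros((h,a.shape[1]+b.shape[1],3),np.uint8);c[:a.shape[0],:a.shape[1]]=a;c[:b.shape[0],a.shape[1]:]=b;cv2.imwrite('pics/f3_Aj.png',c)"
```

```text
(1, 1, 1)
x [-0.0008 -0.0186  0.0356  0.5027 -0.0027] deg [28.8  -0.16] cost [0.183 0.127 0.039]
base [ 0.5397 -0.2153  0.3745] mouth [ 0.5399 -0.2178  0.2625] b [ 0.0019 -0.0223 -0.9998]
(1, 0, 1)
x [-0.003  -0.0177  0.0369  0.4835  0.053 ] deg [27.7   3.04] cost [0.164 0.    0.05 ]
base [ 0.544  -0.2141  0.3752] mouth [ 0.5378 -0.2182  0.2634] b [-0.0551 -0.0366 -0.9978]
(0, 1, 1)
x [-0.0006 -0.0176  0.036   0.4821 -0.0356] deg [27.62 -2.04] cost [0.    0.118 0.037]
base [ 0.5384 -0.2135  0.3743] mouth [ 0.5421 -0.2186  0.2625] b [ 0.033  -0.0454 -0.9984]
(1, 1, 0)
x [ 0.0008 -0.0197  0.0312  0.4763  0.1029] deg [27.29  5.89] cost [0.147 0.134 0.   ]
base [ 0.5413 -0.2156  0.3704] mouth [ 0.5295 -0.22    0.2591] b [-0.1053 -0.0395 -0.9937]
x [-0.0008 -0.0186  0.0356  0.5027 -0.0027] deg [28.8  -0.16] cost [0.183 0.127 0.039]
base [ 0.5397 -0.2153  0.3745] mouth [ 0.5399 -0.2178  0.2625] b [ 0.0019 -0.0223 -0.9998]
```

View pics/f3_Aj.png

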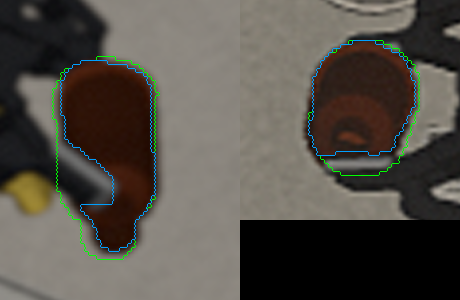

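>>> {"method": "apply_moves", "body": {
  "moves": "1 -0.02 0.03 0.1 0 0 0;1 -0.02 0.03 0.18 0 0 0;1 -0.02 0.03 0.18 0 0 0;1 -0.02 0.03 0.18 0 0 0;1 -0.02 0.03 0.18 0 0 0;1 -0.02 0.03 0.18 0 0 0;1 -0.02 0.03 0.18 0 0 0;1 -0.02 0.03 0.18 0 0 0;1 -0.02 0.03 0.18 0 0 0;1 -0.02 0.03 0.12 0 0 0;1 0 0.01 0.08 0 0 0;1 0 0 0 0 0 0"
}}

```text
t: 14.28
eef_pos: [0.5806, -0.0002, 0.2575]
tool_rot: [0.02, 0.034, 0.865, 0.5]
contact_force: [-0.2, -0.4, -0.5]
gripper_width: 0.585
```

```bash
python3 g.py B
```

```text
t 14.28 q [ 0.423  0.55  -0.072  1.786 -0.977  1.377 -2.366] p [ 5.806e-01 -2.000e-04  2.575e-01] F [-0.2 -0.4 -0.5] w 0.585
[[-0.997  0.039  0.069]
 [ 0.08   0.498  0.864]
 [-0.001  0.867 -0.499]]
scene [134.3 158.4] 0.81
scene [325.6 207.2] 0.74
scene [134.5 258.8] 0.63
scene [216.6 144.7] 0.54
top [431.3 245.3] 0.69
top [218.9 171.6] 0.61
top [370.7 299.3] 0.59
```

View pics/sceneB.png

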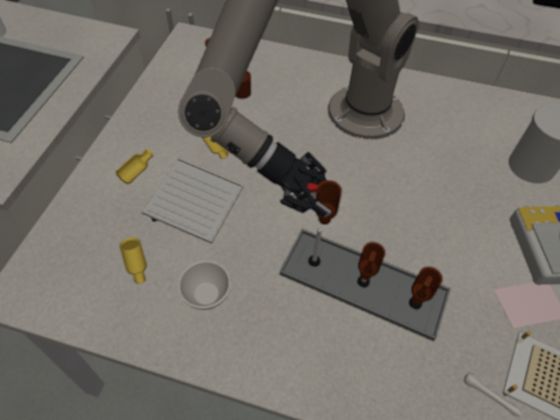

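View pics/topB.png

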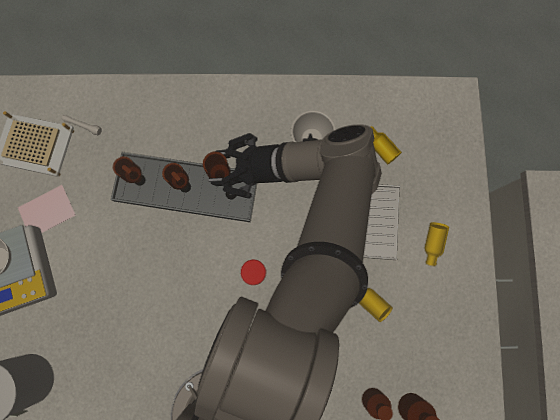

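View pics/wristB.png

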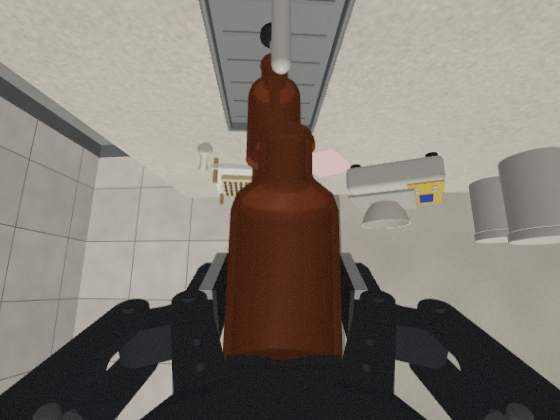

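```bash
cat > k.py <<'E'
from f3 import *
rects=dict(scene=(300,165,355,232),top=(190,140,240,190),wrist=(215,122,350,262))
x,base,b=run('B',rects,[0,-.0185,.036,.51,0],w=(1,1,1))
run('B',rects,[0,-.0185,.036,.51,0],w=(1,1,0))
d=pickle.load(open('pk_B.pkl','rb'));S,VS=d['scene'];T,VT=d['top'];W,VW=d['wrist']
T0=pickle.load(open('pk_A.pkl','rb'))['top'][0]
rs=[ray(S,(318.7,230),VS),ray(T0,(224.5,180.5),VT),ray(W,(281.5,69),VW)]
print('tip3',tri(rs),'s+w',tri([rs[0],rs[2]])[0],'t+w',tri(rs[1:])[0])
# wrist-only, collar from A view & B view
WA,VA=pickle.load(open('pk_A.pkl','rb'))['wrist']
print('tip A+B wrist',tri([ray(WA,(262,126),VA),rs[2]]))
print('collar foot wrist A',onz(WA,(264,30),VA,.02))
for nm,p,V in [('S',S,VS),('T',T,VT),('W',W,VW)]: print(nm,'mouth',proj(p,base+.112*b,V).round(1),'base',proj(p,base,V).round(1),'tip',proj(p,np.array([.581,-.021,.148]),V).round(1))
E
python3 k.py; python3 -c "
import cv2,numpy as np
a=cv2.imread('pics/f3_B_scene.png');b=cv2.imread('pics/f3_B_top.png');w=cv2.imread('pics/f3_B_wrist.png');h=max(a.shape[0],b.shape[0],w.shape[0])
c=np.zeros((h,a.shape[1]+b.shape[1]+w.shape[1],3),np.uint8);x=0
for i in (a,b,w): c[:i.shape[0],x:x+i.shape[1]]=i;x+=i.shape[1]
cv2.imwrite('pics/f3_Bj.png',c)
s=cv2.imread('pics/sceneB.png')[160:300,280:400];cv2.imwrite('pics/sB.png',cv2.resize(s,None,fx=4,fy=4,interpolation=2))"
```

```text
x [ 3.000e-04 -2.040e-02  3.320e-02  5.519e-01 -8.100e-03] deg [31.62 -0.46] cost [0.205 0.095 0.034]
base [ 0.5785 -0.0188  0.3009] mouth [ 0.5797 -0.0156  0.189 ] b [ 0.011   0.0285 -0.9995]
x [ 0.0016 -0.0206  0.0314  0.5278  0.0879] deg [30.24  5.04] cost [0.168 0.096 0.   ]
base [ 0.5803 -0.0183  0.2991] mouth [ 0.5706 -0.017   0.1875] b [-0.0865  0.0121 -0.9962]
tip3 (array([ 0.58124764, -0.02037555,  0.15164021]), [np.float64(0.0019270219695273806), np.float64(0.0015100663152093944), np.float64(0.0017852848440050447)]) s+w [ 0.58226807 -0.02022238  0.1524771 ] t+w [ 0.58005615 -0.02110095  0.15413978]
tip A+B wrist (array([ 0.58392308, -0.00075992,  0.13780402]), [np.float64(0.0013509991413334563), np.float64(0.0013509991413334426)])
collar foot wrist A [ 0.57982687 -0.03516466  0.02      ]
S mouth [[323.  220.1]] base [[327.  188.3]] tip [[318.8 230. ]]
T mouth [[220.3 176.5]] base [[214.8 163.3]] tip [[224.7 180.4]]
W mouth [[284.6 133.8]] base [[286.9 374.8]] tip [[281.4  58.7]]
```

View pics/f3_Bj.png

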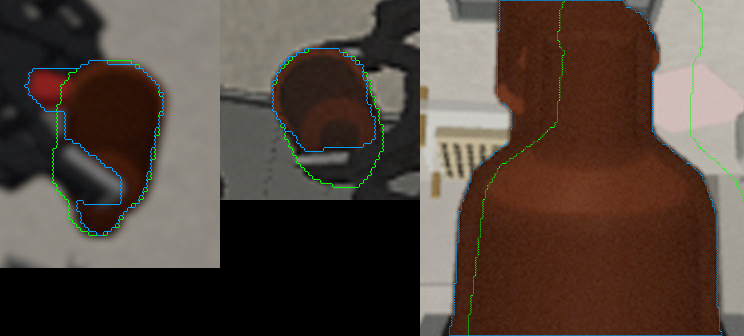

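View pics/sB.png

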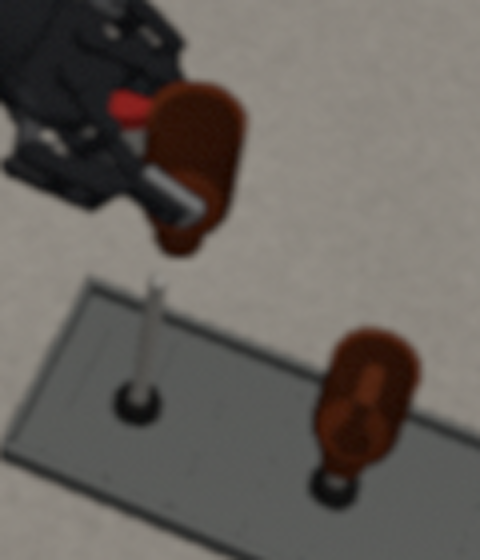

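```bash
cat > m.py <<'E'
from plan import *
import fit,pickle,sys
from scipy.optimize import minimize
def amb(p,rc):
    im=cv2.GaussianBlur(p['image'],(0,0),.7).astype(int);x0,y0,x1,y1=rc
    M=np.zeros((420,560),np.uint8);r=im[...,0];bl=im[...,2]
    M[y0:y1,x0:x1]=((r-bl)>.24*r+4)[y0:y1,x0:x1]
    M=cv2.morphologyEx(M,cv2.MORPH_OPEN,np.ones((3,3),np.uint8))
    n,l,st,_=cv2.connectedComponentsWithStats(M);k=1+np.argmax(st[1:,4]);M=(l==k).astype(np.uint8)
    M=cv2.morphologyEx(M,cv2.MORPH_CLOSE,np.ones((5,5),np.uint8));return M
def prep(tag,n,rc,extra=None):
    d=pickle.load(open(f'pk_{tag}.pkl','rb'));o=d['o'];p,V=d[n];M=amb(p,rc)
    im=p['image'].astype(int);ig=np.ones((420,560),np.uint8);x0,y0,x1,y1=rc;ig[y0:y1,x0:x1]=0
    g=im.max(2);sat=im[...,0]-im[...,2]
    dk=((g<75)&(sat<.25*g+4)).astype(np.uint8);dk=cv2.morphologyEx(dk,cv2.MORPH_OPEN,np.ones((3,3),np.uint8));ig|=cv2.dilate(dk,np.ones((5,5),np.uint8))
    red=((im[...,0]>95)&(im[...,0]-im[...,1]>65)).astype(np.uint8);ig|=cv2.dilate(red,np.ones((7,7),np.uint8))
    for e in extra or []: ig[e[1]:e[3],e[0]:e[2]]=1
    return dict(tag=tag,n=n,p=p,V=V,M=cv2.resize(M,None,fx=2,fy=2),ig=cv2.resize(ig,None,fx=2,fy=2,interpolation=cv2.INTER_NEAREST),R=R(o['tool_rot']),t=np.array(o['eef_pos']),rc=rc)
def build(x,v,fix):
    x5=np.zeros(5);x5[[1,2,3]]=x[:3]
    if len(x)==5: x5[[0,4]]=x[3:]
    al,be=x5[3],x5[4];b=np.array([np.sin(be),-np.cos(al)*np.cos(be),np.sin(al)*np.cos(be)])
    base=np.array([x5[0],0,x5[1]])-x5[2]*b
    return v['t']+v['R']@base,v['R']@b
def solve(vs,x0):
    def parts(x):
        e=[]
        for v in vs:
            base,b=build(x,v,0);m=fit.mask(v['p'],v['V'],base,b);e.append(np.sum((m!=v['M'])&(v['ig']==0))/np.sum(m))
        return e
    sc=[.003,.005,.06,.003,.03][:len(x0)]
    for k in range(3):
        s=minimize(lambda x:sum(parts(x)),x0,method='Nelder-Mead',options=dict(initial_simplex=np.array([x0]+[np.array(x0)+np.eye(len(x0))[i]*sc[i]*(-1)**k for i in range(len(x0))]),xatol=1e-5,fatol=1e-5,maxiter=250));x0=s.x
    return s.x,parts(s.x)
def show(vs,x,fn):
    t=[]
    for v in vs:
        base,b=build(x,v,0);m=fit.mask(v['p'],v['V'],base,b)[::2,::2];a=v['rc'];f=3 if v['n']!='wrist' else 1.5
        f=4 if v['n']!='wrist' else 2
        sl=(slice(a[1],a[3]),slice(a[0],a[2]))
        im=cv2.resize(v['p']['image'][sl],None,fx=f,fy=f,interpolation=cv2.INTER_NEAREST)
        for mm,c in ((m,(0,255,0)),(v['M'][::2,::2],(0,160,255)),(v['ig'][::2,::2],(255,255,0))):
            cs,_=cv2.findContours(cv2.resize(np.ascontiguousarray(mm[sl]),None,fx=f,fy=f,interpolation=cv2.INTER_NEAREST),0,1);cv2.drawContours(im,cs,-1,c,1)
        t.append(im)
    H=max(i.shape[0] for i in t);c=np.zeros((H,sum(i.shape[1] for i in t),3),np.uint8);q=0
    for i in t: c[:i.shape[0],q:q+i.shape[1]]=i;q+=i.shape[1]
    if c.shape[1]>800: c=cv2.resize(c,None,fx=800/c.shape[1],fy=800/c.shape[1])
    cv2.imwrite('pics/'+fn,c[...,::-1])
if __name__=='__main__':
    SA=prep('A','scene',(215,105,275,180));TA=prep('A','top',(280,150,335,205));WA=prep('A','wrist',(215,110,355,240),[(200,100,270,185)])
    SB=prep('B','scene',(300,165,355,232));TB=prep('B','top',(190,140,240,190));WB=prep('B','wrist',(215,110,355,240),[(200,100,290,190)])
    x0=[-.0185,.036,.52]
    for nm,vs in [('A',[SA,TA,WA]),('B',[SB,TB,WB]),('AB',[SA,TA,WA,SB,TB,WB]),('wr',[WA,WB]),('st',[SA,TA,SB,TB])]:
        x,e=solve(vs,x0);base,b=build(x,SB,0);print(nm,x.round(4),'al',np.degrees(x[2]).round(2),np.round(e,3),'mouthB',(base+.112*b).round(4),'b',b.round(3))
        if nm=='AB': show([SA,TA,SB,TB,WB],x,'mAB.png'); xs=x
    x,e=solve([SA,TA,WA,SB,TB,WB],list(xs)+[0,0]);base,b=build(x,SB,0);print('5p',x.round(4),np.degrees(x[[2,4]]).round(2),np.round(e,3),'mouthB',(base+.112*b).round(4),'b',b.round(3))
E
python3 m.py
```

```text
A [-0.0179  0.0357  0.495 ] al 28.36 [0.104 0.05  0.02 ] mouthB [ 0.5792 -0.0178  0.1902] b [-0.002 -0.028 -1.   ]
B [-0.0198  0.0329  0.5408] al 30.99 [0.085 0.055 0.015] mouthB [ 0.5794 -0.016   0.1883] b [ 0.002  0.018 -1.   ]
AB [-0.0188  0.0343  0.5155] al 29.54 [0.101 0.07  0.019 0.083 0.074 0.017] mouthB [ 0.5793 -0.0171  0.1893] b [ 0.    -0.007 -1.   ]
wr [-0.0223  0.0304  0.6676] al 38.25 [0.009 0.011] mouthB [ 0.58   -0.0077  0.1879] b [ 0.012  0.144 -0.99 ]
st [-0.0188  0.0336  0.5029] al 28.82 [0.097 0.066 0.083 0.075] mouthB [ 0.5792 -0.018   0.1886] b [-0.001 -0.02  -1.   ]
5p [-0.0187  0.0335  0.5103 -0.0006  0.0151] [29.24  0.87] [0.096 0.061 0.021 0.078 0.073 0.017] mouthB [ 0.5787 -0.0174  0.1884] b [-0.015 -0.011 -1.   ]
```

View pics/mAB.png

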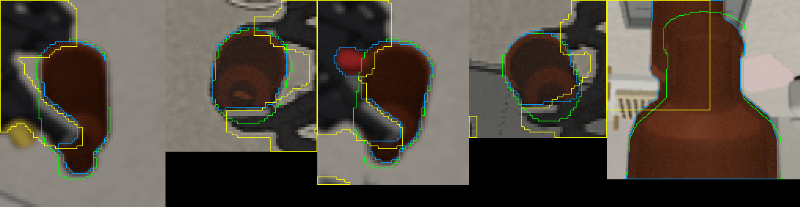

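>>> {"method": "apply_moves", "body": {
  "moves": "1 -0.01 -0.06 0 0 0 0;1 -0.01 -0.06 0.03 0 0 0;1 0 -0.07 0.05 0 0 0;1 0 0 0 0 0 0;1 0 0 0 0 0 0"
}}

```text
t: 14.95
eef_pos: [0.5828, -0.0061, 0.2321]
tool_rot: [0.02, 0.036, 0.865, 0.5]
contact_force: [0.1, -0.5, -1.3]
gripper_width: 0.587
```

```bash
python3 g.py C; cat > vc.py <<'E'
import sys,cv2,numpy as np
t=sys.argv[1]
a=cv2.imread(f'pics/scene{t}.png')[180:280,285:365];b=cv2.imread(f'pics/top{t}.png')[140:220,190:250]
a=cv2.resize(a,None,fx=5,fy=5,interpolation=2);b=cv2.resize(b,None,fx=5,fy=5,interpolation=2)
a=cv2.convertScaleAbs(a,alpha=1.5,beta=10);b=cv2.convertScaleAbs(b,alpha=1.5,beta=10)
c=np.zeros((500,700,3),np.uint8);c[:500,:400]=a;c[:400,400:700]=b;cv2.imwrite(f'pics/vc{t}.png',c)
E
python3 vc.py C
```

```text
t 14.95 q [ 0.429  0.589 -0.07   1.788 -0.979  1.356 -2.33 ] p [ 0.5828 -0.0061  0.2321] F [ 0.1 -0.5 -1.3] w 0.587
[[-0.997  0.043  0.072]
 [ 0.083  0.498  0.863]
 [ 0.001  0.866 -0.499]]
scene [133.8 160.5] 0.91
scene [133.5 257.9] 0.91
scene [321.5 213.7] 0.71
scene [422.7 285.1] 0.59
top [222.5 170.2] 0.95
top [369.7 299.4] 0.88
top [431.9 242.2] 0.71
top [382.6 142.8] 0.59
```

View pics/vcC.png

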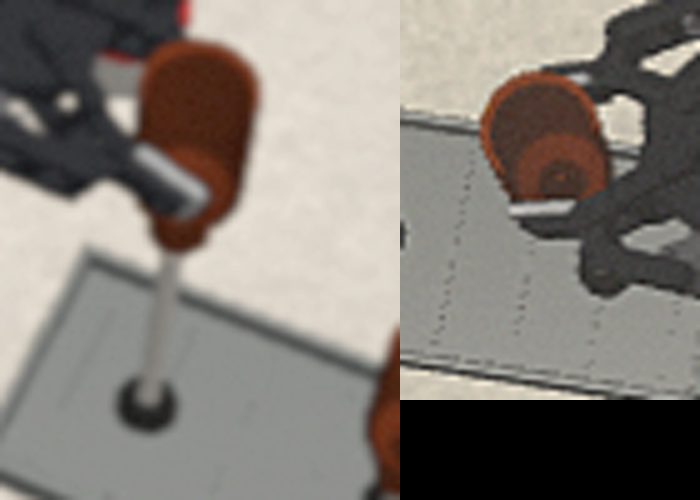

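View pics/wristC.png

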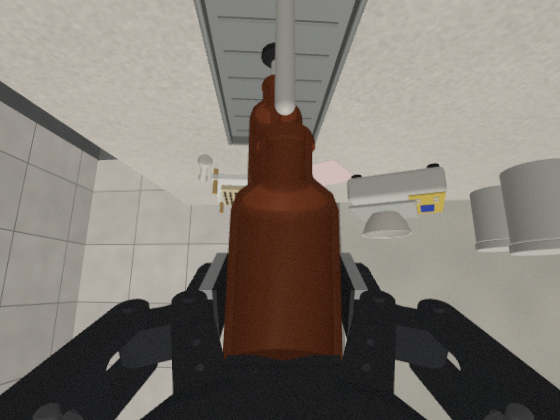

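```bash
cat > n.py <<'E'
from m import *
vs=[prep('C','scene',(300,165,355,238)),prep('C','top',(200,140,245,190)),prep('C','wrist',(215,120,355,240),[(200,100,290,190)])]
W=vs[2];S=vs[0]
for x in [(-.0188,.0343,.5155),(-.0188,.0336,.503)]:
    base,b=build(x,W,0);mo=base+.112*b
    o,d=ray(W['p'],(285,105),W['V'])  # tip
    print('mouth',mo.round(4),'b',b.round(3))
    for z in (.146,.149,.152,.155): print(z,'tip wrist at z',(o+d*(z-o[2])/d[2]).round(4),'scene',onz(S['p'],(318.7,230),S['V'],z).round(4))
    print('scene mouth px',proj(S['p'],mo,S['V']).round(1),'ext 20mm',proj(S['p'],mo+.02*b,S['V']).round(1))
x,e=solve(vs,[-.0188,.0343,.5155]);base,b=build(x,W,0);print(x,np.degrees(x[2]),np.round(e,3),(base+.112*b).round(4),b.round(3));show(vs,x,'nC.png')
E
python3 n.py
```

```text
mouth [ 0.5813 -0.0229  0.1638] b [-0.002 -0.007 -1.   ]
0.146 tip wrist at z [ 0.5816 -0.0201  0.146 ] scene [ 0.5797 -0.0213  0.146 ]
0.149 tip wrist at z [ 0.5812 -0.0249  0.149 ] scene [ 0.5817 -0.0211  0.149 ]
0.152 tip wrist at z [ 0.5809 -0.0296  0.152 ] scene [ 0.5837 -0.0209  0.152 ]
0.155 tip wrist at z [ 0.5805 -0.0344  0.155 ] scene [ 0.5856 -0.0207  0.155 ]
scene mouth px [[318.5 226.1]] ext 20mm [[317.7 230.9]]
mouth [ 0.5812 -0.0239  0.1631] b [-0.003 -0.02  -1.   ]
0.146 tip wrist at z [ 0.5816 -0.0201  0.146 ] scene [ 0.5797 -0.0213  0.146 ]
0.149 tip wrist at z [ 0.5812 -0.0249  0.149 ] scene [ 0.5817 -0.0211  0.149 ]
0.152 tip wrist at z [ 0.5809 -0.0296  0.152 ] scene [ 0.5837 -0.0209  0.152 ]
0.155 tip wrist at z [ 0.5805 -0.0344  0.155 ] scene [ 0.5856 -0.0207  0.155 ]
scene mouth px [[318.1 226.1]] ext 20mm [[317.2 230.9]]
[-0.0181138   0.03399547  0.48893886] 28.014132877994026 [0.11  0.053 0.014] [ 0.5812 -0.0244  0.1632] [-0.004 -0.034 -0.999]
```

View pics/nC.png

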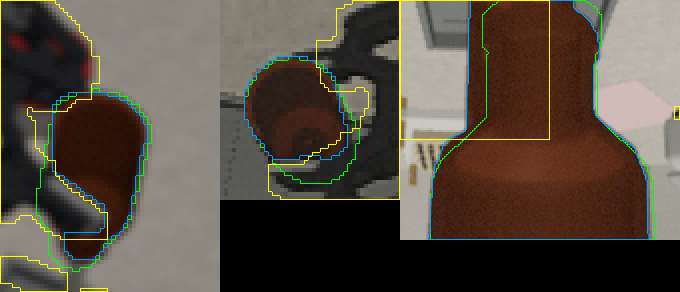

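>>> {"method": "apply_moves", "body": {
  "moves": "1 0 0 0.01 -0.2 0 0;1 0 -0.03 0.02 0 0 0;1 0 -0.04 0.02 0 0 0;1 0 0 0 0 0 0;1 0 0 0 0 0 0"
}}

```text
t: 15.62
eef_pos: [0.5831, -0.0052, 0.2224]
tool_rot: [0.021, 0.036, 0.862, 0.506]
contact_force: [-0.3, -0.8, -1.2]
gripper_width: 0.586
```

```bash
python3 g.py D; python3 vc.py D; sed "s/'C'/'D'/g;s/(285,105)/(286,113)/;s/nC/nD/" n.py > nd.py; python3 nd.py
```

```text
t 15.62 q [ 0.434  0.609 -0.075  1.792 -0.988  1.351 -2.308] p [ 0.5831 -0.0052  0.2224] F [-0.3 -0.8 -1.2] w 0.586
[[-0.997  0.041  0.073]
 [ 0.083  0.486  0.87 ]
 [-0.     0.873 -0.488]]
scene [135.8 162.5] 0.85
scene [133.  261.4] 0.68
scene [319.8 216.9] 0.64
scene [318.5 263.5] 0.63
scene [306.4 188.8] 0.63
top [224.  172.5] 0.92
top [381.2 142.4] 0.86
top [432.8 243.2] 0.61
top [370.4 298.4] 0.6
mouth [ 0.5818 -0.0211  0.1539] b [ 0.001  0.006 -1.   ]
0.146 tip wrist at z [ 0.581  -0.0269  0.146 ] scene [ 0.5797 -0.0213  0.146 ]
0.149 tip wrist at z [ 0.5806 -0.032   0.149 ] scene [ 0.5817 -0.0211  0.149 ]
0.152 tip wrist at z [ 0.5802 -0.0372  0.152 ] scene [ 0.5837 -0.0209  0.152 ]
0.155 tip wrist at z [ 0.5798 -0.0423  0.155 ] scene [ 0.5856 -0.0207  0.155 ]
scene mouth px [[318.9 228.9]] ext 20mm [[318.2 233.6]]
mouth [ 0.5817 -0.022   0.1532] b [-0.    -0.007 -1.   ]
0.146 tip wrist at z [ 0.581  -0.0269  0.146 ] scene [ 0.5797 -0.0213  0.146 ]
0.149 tip wrist at z [ 0.5806 -0.032   0.149 ] scene [ 0.5817 -0.0211  0.149 ]
0.152 tip wrist at z [ 0.5802 -0.0372  0.152 ] scene [ 0.5837 -0.0209  0.152 ]
0.155 tip wrist at z [ 0.5798 -0.0423  0.155 ] scene [ 0.5856 -0.0207  0.155 ]
scene mouth px [[318.5 228.9]] ext 20mm [[317.6 233.6]]
[-0.01827901  0.03286398  0.50718497] 29.05955840621629 [0.103 0.063 0.014] [ 0.5818 -0.0213  0.1522] [-0.    -0.002 -1.   ]
```

View pics/vcD.png

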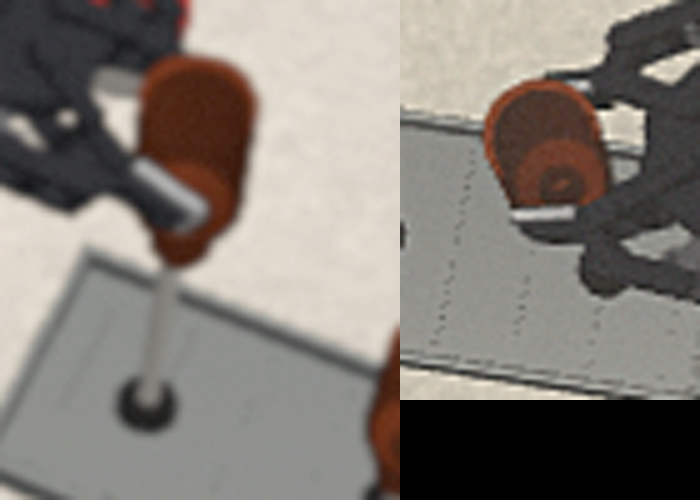

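View pics/wristD.png

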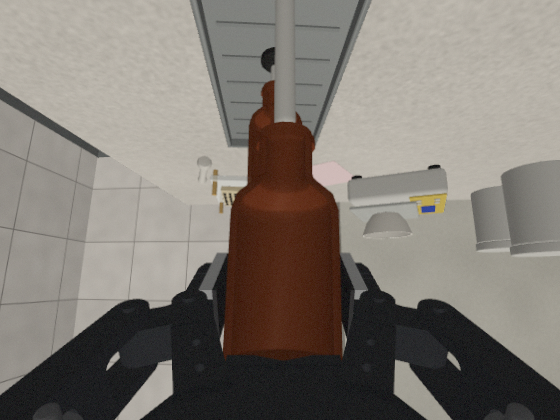

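>>> {"method": "apply_moves", "body": {
  "moves": "1 0 -0.03 0.02 0 0 0;1 0 -0.04 0.02 0 0 0;1 0 -0.04 0.02 0 0 0;1 0 0 0 0 0 0"
}}

```text
t: 16.2
eef_pos: [0.5828, -0.0054, 0.2064]
tool_rot: [0.021, 0.036, 0.862, 0.506]
contact_force: [0.3, 0.1, -1.5]
gripper_width: 0.585
```

```bash
python3 g.py E|head -5; python3 vc.py E
```

```text
t 16.2 q [ 0.435  0.631 -0.076  1.798 -0.991  1.335 -2.286] p [ 0.5828 -0.0054  0.2064] F [ 0.3  0.1 -1.5] w 0.585
[[-0.997  0.041  0.072]
 [ 0.083  0.486  0.87 ]
 [ 0.001  0.873 -0.488]]
scene [132.5 258.6] 0.9
```

View pics/vcE.png

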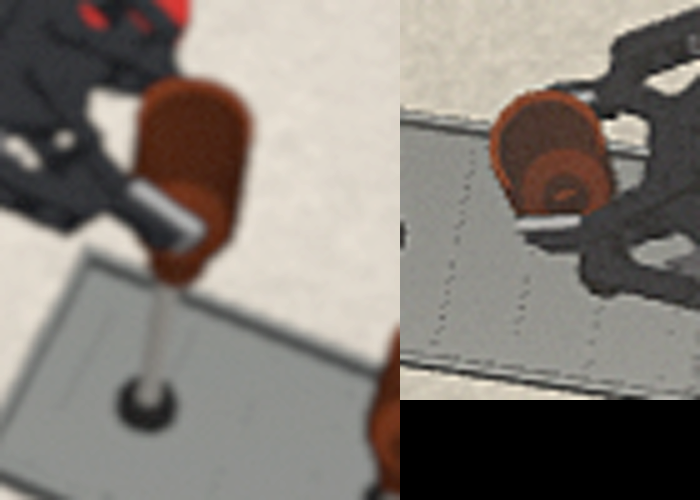

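View pics/wristE.png

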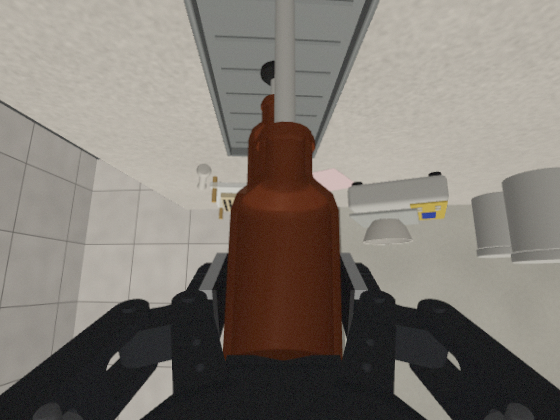

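>>> {"method": "apply_moves", "body": {
  "moves": "1 0 -0.04 0.022 0 0 0;1 0 -0.04 0.022 0 0 0;1 0 -0.04 0.022 0 0 0;1 0 -0.04 0.022 0 0 0;1 0 -0.04 0.022 0 0 0;1 0 0 0 0 0 0"
}}

```text
t: 16.95
eef_pos: [0.5828, -0.0054, 0.179]
tool_rot: [0.021, 0.036, 0.862, 0.506]
contact_force: [0.3, 0.6, -1.8]
gripper_width: 0.583
```

```bash
python3 g.py F|head -5; python3 vc.py F
```

```text
t 16.95 q [ 0.437  0.672 -0.079  1.805 -0.997  1.308 -2.246] p [ 0.5828 -0.0054  0.179 ] F [ 0.3  0.6 -1.8] w 0.583
[[-0.997  0.041  0.072]
 [ 0.083  0.486  0.87 ]
 [ 0.001  0.873 -0.488]]
scene [135.1 159.8] 0.91
```

View pics/vcF.png

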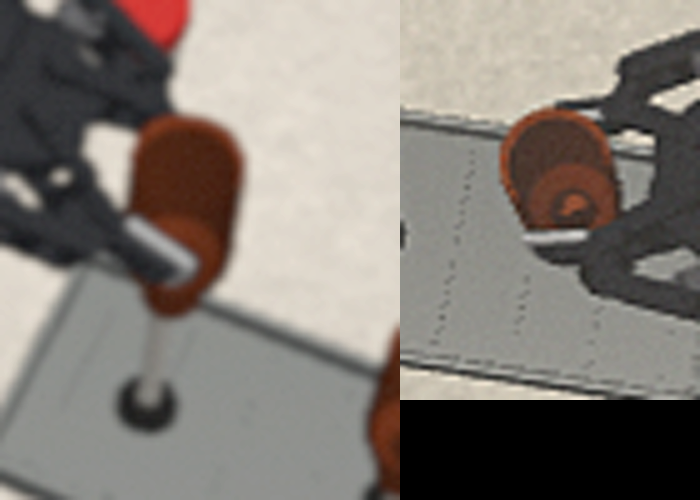

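View pics/wristF.png

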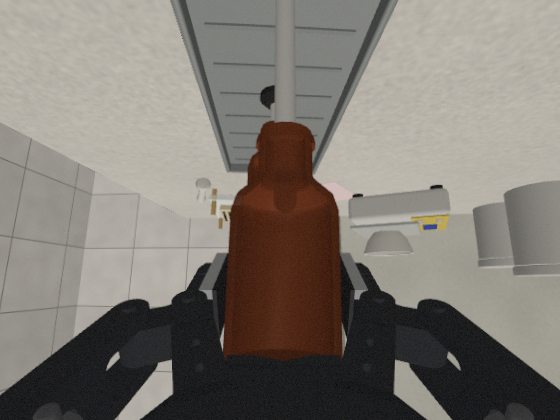

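>>> {"method": "apply_moves", "body": {
  "moves": "1 0 -0.04 0.022 0 0 0;1 0 -0.04 0.022 0 0 0;1 0 -0.04 0.022 0 0 0;1 0 -0.04 0.023 0 0 0;1 0 -0.04 0.022 0 0 0;1 0 -0.04 0.022 0 0 0;1 0 -0.04 0.022 0 0 0;1 0 -0.04 0.023 0 0 0;1 0 0 0 0 0 0;1 0 0 0 0 0 0"
}}

```text
t: 18.03
eef_pos: [0.5833, -0.0056, 0.1362]
tool_rot: [0.021, 0.036, 0.862, 0.506]
contact_force: [-1.2, -0.8, -1.8]
gripper_width: 0.584
```

```bash
python3 g.py G|head -5; python3 vc.py G
```

```text
t 18.03 q [ 0.441  0.738 -0.083  1.809 -1.007  1.267 -2.186] p [ 0.5833 -0.0056  0.1362] F [-1.2 -0.8 -1.8] w 0.584
[[-0.997  0.04   0.073]
 [ 0.083  0.486  0.87 ]
 [-0.001  0.873 -0.488]]
scene [316.7 239.2] 0.93
```

View pics/vcG.png

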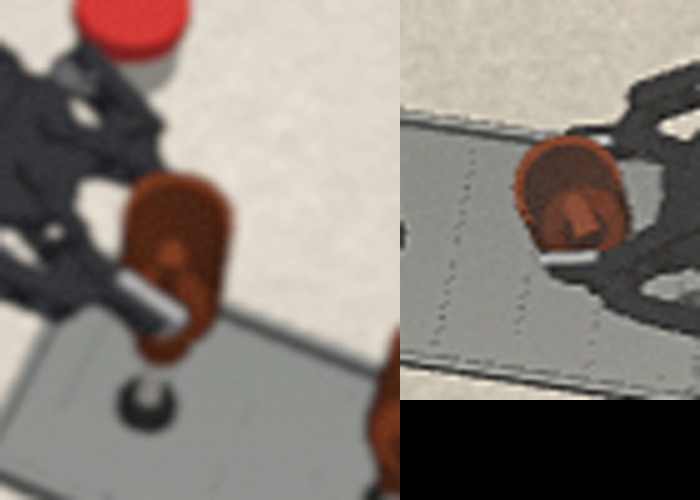

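View pics/wristG.png

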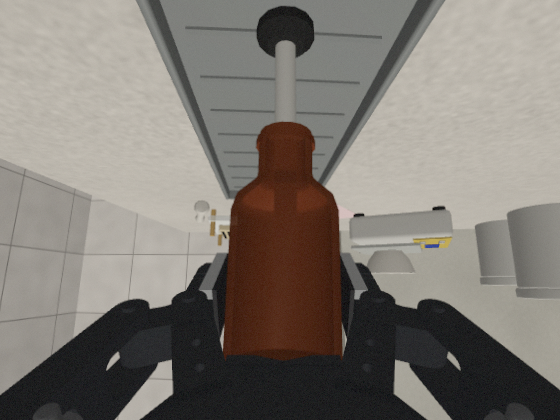

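>>> {"method": "apply_moves", "body": {
  "moves": "1 0 -0.033 0.018 0 0 0;1 0 -0.033 0.018 0 0 0;1 0 -0.033 0.018 0 0 0;1 0 -0.033 0.019 0 0 0;1 0 0 0 0 0 0;1 0 0 0 0 0 0"
}}

```text
t: 18.78
eef_pos: [0.5832, -0.0057, 0.118]
tool_rot: [0.021, 0.036, 0.862, 0.506]
contact_force: [-0.4, 0.1, -1.5]
gripper_width: 0.589
```

>>> {"method": "apply_moves", "body": {
  "moves": "1 0 -0.015 0.008 0 0 0;1 0 -0.015 0.008 0 0 0;1 0 0 0 0 0 0;1 0 0 0 0 0 0"
}}

```text
t: 19.12
eef_pos: [0.5837, -0.0058, 0.115]
tool_rot: [0.022, 0.035, 0.862, 0.506]
contact_force: [-0.7, -0.1, 2.2]
gripper_width: 0.584
```

```bash
python3 g.py H|head -5; python3 vc.py H
```

```text
t 19.12 q [ 0.443  0.772 -0.086  1.808 -1.013  1.248 -2.156] p [ 0.5837 -0.0058  0.115 ] F [-0.7 -0.1  2.2] w 0.584
[[-0.997  0.039  0.074]
 [ 0.083  0.486  0.87 ]
 [-0.002  0.873 -0.487]]
scene [133.9 164.2] 0.78
```

View pics/vcH.png

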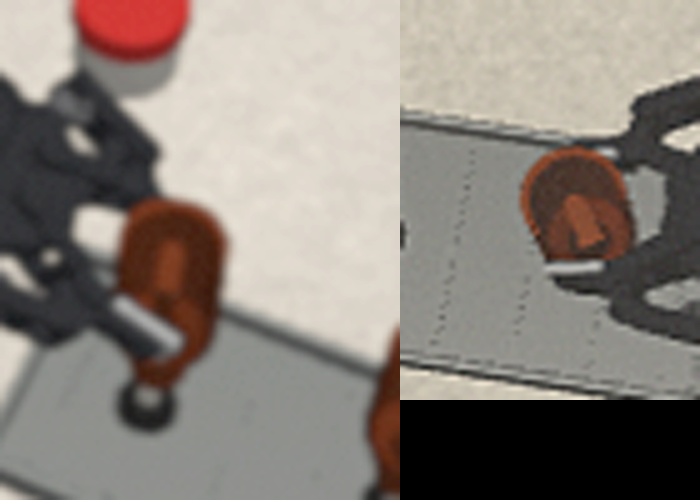

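>>> {"method": "apply_moves", "body": {
  "moves": "1 0 -0.007 0.004 0 0 0;1 0 0 0 0 0 0;1 0 0 0 0 0 0"
}}

```text
t: 19.62
eef_pos: [0.5838, -0.0056, 0.1148]
tool_rot: [0.022, 0.035, 0.861, 0.506]
contact_force: [-1.7, -1.6, 9.2]
gripper_width: 0.584
```

```bash
python3 -c "
from h import *
log()"; python3 g.py I | head -1; python3 - <<'E'
from m import *
vs=[prep('I','scene',(295,205,345,265)),prep('I','top',(205,150,255,205))]
x,e=solve(vs,[-.0188,.0343,.5]);base,b=build(x,vs[0],0);print(x,np.degrees(x[2]),np.round(e,3),'base',base.round(4),(base+.112*b).round(4),b.round(3));show(vs,x,'nI.png')
E
```

```text
t 19.62 q [ 0.443  0.773 -0.086  1.808 -1.013  1.248 -2.154] p [ 0.5838 -0.0056  0.1148] F [-1.7 -1.6  9.2] w 0.584
[[-0.997  0.038  0.074]
 [ 0.083  0.485  0.871]
 [-0.003  0.874 -0.486]]
t 19.62 q [ 0.443  0.773 -0.086  1.808 -1.013  1.248 -2.154] p [ 0.5838 -0.0056  0.1148] F [-1.7 -1.6  9.2] w 0.584
[-0.01768086  0.03214153  0.496696  ] 28.45858432410182 [0.045 0.05 ] base [ 0.5825 -0.0206  0.1556] [ 0.5826 -0.0219  0.0436] [ 0.002 -0.011 -1.   ]
```

View pics/nI.png

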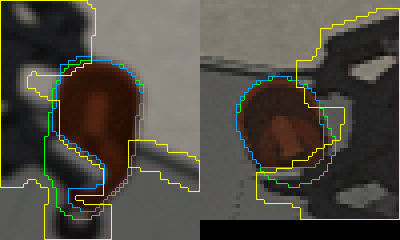

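View pics/wristI.png

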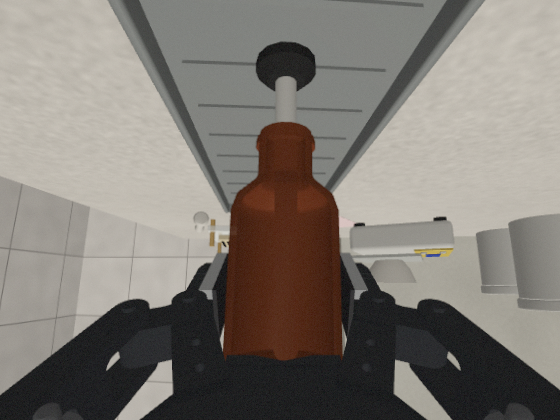

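>>> {"method": "apply_moves", "body": {
  "moves": "1 0 0.005 -0.003 0 0 0;1 0 0 0 0 0 0;1 0 0 0 0 0 0"
}}

```text
t: 20.12
eef_pos: [0.5837, -0.0057, 0.1149]
tool_rot: [0.022, 0.035, 0.862, 0.506]
contact_force: [-0.5, -0.6, 5.4]
gripper_width: 0.581
```

>>> {"method": "apply_moves", "body": {
  "moves": "-0.1 0 0 0 0 0 0;-0.15 0 0 0 0 0 0;-0.2 0 0 0 0 0 0;-0.25 0 0 0 0 0 0;-0.3 0 0 0 0 0 0;-0.4 0 0 0 0 0 0;-0.5 0 0 0 0 0 0;-0.7 0 0 0 0 0 0;-1 0 0 0 0 0 0;-1 0 0 0 0 0 0;-1 0 0 0 0 0 0;-1 0 0 0 0 0 0"
}}

```text
t: 21.12
eef_pos: [0.5834, -0.0059, 0.1141]
tool_rot: [0.022, 0.036, 0.862, 0.505]
contact_force: [0.2, 0.3, -0.7]
gripper_width: 1.0
```

```bash
python3 g.py J | head -4; python3 vc.py J
```

```text
t 21.12 q [ 0.443  0.773 -0.086  1.808 -1.012  1.247 -2.155] p [ 0.5834 -0.0059  0.1141] F [ 0.2  0.3 -0.7] w 1.0
[[-0.997  0.04   0.073]
 [ 0.083  0.487  0.87 ]
 [-0.001  0.873 -0.488]]
```

View pics/vcJ.png

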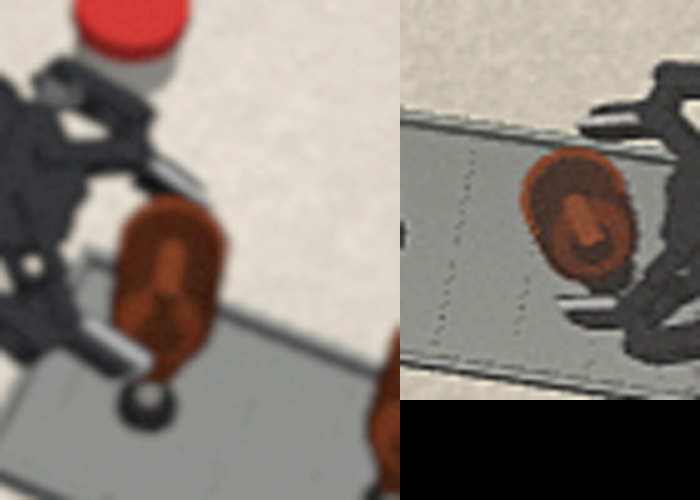

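View pics/wristJ.png

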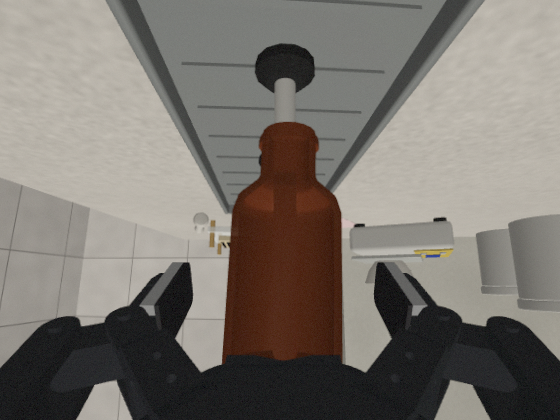

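Released, bottle hangs straight. Retract along −tool z, slowly at first.

>>> {"method": "apply_moves", "body": {
  "moves": "-1 0 0 -0.05 0 0 0;-1 0 0 -0.08 0 0 0;-1 0 0 -0.1 0 0 0;-1 0 0 -0.12 0 0 0;-1 0 0 -0.15 0 0 0;-1 0 0 -0.2 0 0 0;-1 0 0 -0.2 0 0 0;-1 0 0 -0.2 0 0 0;-1 0 0 -0.2 0 0 0;-1 0 0 -0.2 0 0 0;-1 0 0 0 0 0 0;-1 0 0 0 0 0 0"
}}

```text
t: 22.37
eef_pos: [0.5701, -0.1656, 0.2028]
tool_rot: [0.023, 0.037, 0.862, 0.504]
contact_force: [0.1, 0.3, 0.9]
gripper_width: 0.998
```

```bash
python3 g.py K; python3 - <<'E'
from m import *
vs=[prep('K','scene',(295,200,350,268)),prep('K','top',(200,150,250,212))]
I=np.eye(3)
for v in vs: v['R']=np.array([[1,0,0],[0,0,1],[0,-1,0.]]).T@np.eye(3); v['t']=np.zeros(3)
# world fit: base pos + tilt
def cost(x):
    b=np.array([x[3],x[4],-1]);e=0
    for v in vs:
        m=fit.mask(v['p'],v['V'],np.array(x[:3]),b);e+=np.sum((m!=v['M'])&(v['ig']==0))/np.sum(m)
    return e
x0=np.array([.5815,-.0207,.155,0,0])
for k in range(3):
    s=minimize(cost,x0,method='Nelder-Mead',options=dict(initial_simplex=np.array([x0]+[x0+np.eye(5)[i]*[.003,.003,.004,.03,.03][i]*(-1)**k for i in range(5)]),xatol=1e-5,fatol=1e-5,maxiter=300));x0=s.x
print(x0.round(4),'tilt deg',np.degrees(x0[3:]).round(1),s.fun)
E
```

```text
t 22.37 q [ 0.593  0.733  0.013  1.602 -0.868  1.545 -2.244] p [ 0.5701 -0.1656  0.2028] F [0.1 0.3 0.9] w 0.998
[[-0.996  0.04   0.077]
 [ 0.087  0.489  0.868]
 [-0.003  0.871 -0.49 ]]
scene [317.1 243. ] 0.92
scene [216.3 144.7] 0.82
scene [134.9 159.9] 0.78
scene [133.7 259.2] 0.74
top [228.1 183.8] 0.67
top [381.3 141.7] 0.63
top [434. 244.] 0.55
[ 0.5824 -0.0204  0.1549  0.0069  0.0216] tilt deg [0.4 1.2] 0.14480506255812298fit.py:6: RuntimeWarning: invalid value encountered in divide
  b=b/np.linalg.norm(b);a=np.cross(b,[0,0,1.]);a/=np.linalg.norm(a);c=np.cross(b,a)
fit.py:13: RuntimeWarning: invalid value encountered in cast
  cv2.fillConvexPoly(m,cv2.convexHull(np.round((np.vstack([prev,u])*2+.5)*16).astype(np.int32)),1,shift=4)
<stdin>:9: RuntimeWarning: divide by zero encountered in divide
```

View pics/sceneK.png

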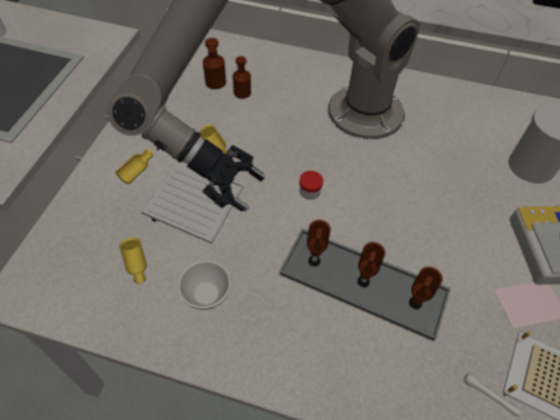

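View pics/topK.png

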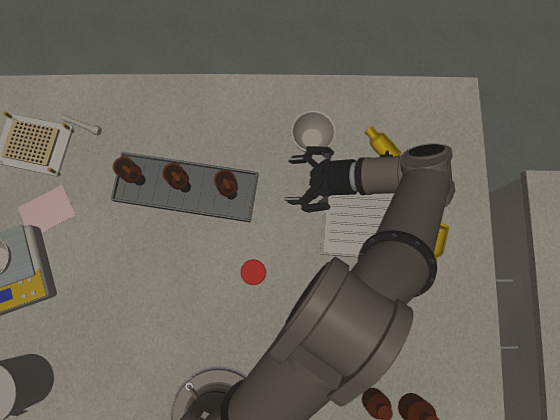

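View pics/wristK.png

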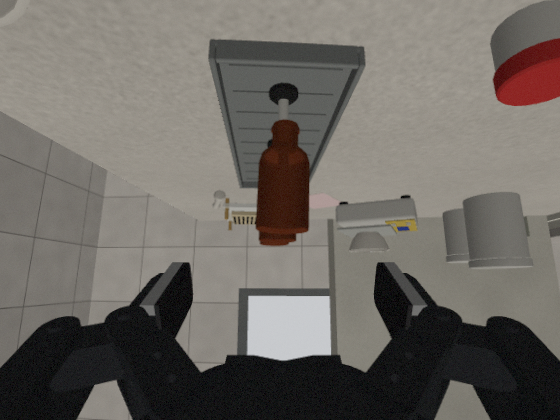

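The bottle hangs upright on the peg (scene (317,240), top (226,183)), matching its neighbours. Nothing else has moved and the gripper is clear, so I'm handing in.

```bash
python3 -c "
from h import *
print(bot.hand_in())"
```

```text
the job is handed in; nothing more can be done
None
```

I took the amber bottle off the draining board, turned it upside down and hung it on the free peg, the one at the −y end of the rack. I held it until it was home, then let go, backed the gripper away and handed in at about t = 22.5 s.

- **Seating:** The upward force climbed to about 9 N with the bottle on the peg. I eased that to about 5 N before letting go. The bottle's base ended at z ≈ 0.155 m. That puts the peg tip at about 0.150 m, in line with the 0.148–0.152 m I measured beforehand.
- **After release:** A fit to the scene and top pictures put the bottle's axis within about 2 mm of the peg and tilted about 1° at most, so it hangs straight. The wrist picture agreed.
- **The rest of the scene:** By eye, the two hung bottles, the jar, the mortar and the look-alikes are where they were. The gripper is open and clear of everything.
- **Weak or disagreeing checks:**
  - The fits of the bottle's tilt in the gripper varied between 28° and 32° (38° from the wrist camera alone), so I took about 29–29.5° from the combined views.
  - One wrist-only estimate of the peg tip was about 2 cm off, and I discarded it.

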